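# Weed out tired pan clips by feel and clip the job card on

## Task

Two of the four spring clips parked on the steel bar have tired springs, which no eye can tell. Feel each by gently squeezing its handles: put the two tired ones, which give at a light squeeze, into the bowl, and take one firm one and clip it upright over the job card on the near rim of the work pan, pushed fully down; leave the other firm one parked where it is. Never squeeze a clip harder than 30 N, and do not push about the pan, the casts in it or the pen.

Things in the scene. Friction and masses are not known exactly. Their poses are not given: they have to be found in the camera images.
- clip_bar: Parking bar: upright steel strip 5 mm thick, 200 mm long, top edge 58 mm above the surface, fixed on a 60 x 200 x 8 mm foot. Origin under its centre; x runs through the strip, y along it. Four clips sit on the top edge, jaws down, handles up, 48 mm apart: two firm, two tired. They look alike; which stands where changes each time.
- park_1 (a point): First place on the bar: pivot of the clip parked here at the start (true to 3 mm along the bar), 62.5 mm above the surface; axes as the bar. A clip is like a clothes peg: two grey plastic halves on a pivot with a steel coil, 20 mm wide along the bar, 64 g. Jaws reach 26 mm below the pivot, handles from 8 to 36 mm above it; home, the pivot is 4.5 mm above the edge it sits on.
- park_2 (a point): Second place, as the first, 48 mm on in +y of the bar. At rest on a 5 mm edge a clip's handles are 41 mm apart over their outer tops; squeezed together (across the bar) they close to 26 to 30 mm, which opens the jaws from 5 to about 14 mm at the tips. It must be squeezed open to be lifted off; raise it 75 mm to clear the other clips.
- park_3 (a point): Third place, 48 mm on. Firm clip: does not give below about 9 N on each handle, fully open at 14 to 16 N. Tired clip: gives at 2 N, fully open at 4 to 5 N. Above 30 N a clip bends.
- park_4 (a point): Fourth place, 48 mm on. These points mark where the clips started; the clips' own poses are not measured.
- pan: Work pan: loose open blue-grey plastic tray 150 x 190 mm, 46 mm high, walls 3 mm, about 0.55 kg, with two casts lying in it. Origin under its centre; x points from the wall with the job card across the pan to the opposite wall.
- pan_card (a point): Middle of the top edge of the pan's near wall, where the paper-white job card (84 mm wide, 2 mm thick, flush with the rim, held in ribs) stands against the outside of the 3 mm wall: the clip goes over both, 5 mm together, from above. The point is midway through the 5 mm, at the rim, 46 mm above the surface; x runs through the wall, y along it.
- bowl: Loose white ceramic bowl for scrap, 132 mm across the rim, 50 mm high, wall 4 mm. Origin under its centre.
- cast_upper: White dental cast lying in the pan, 60 x 64 x 22 mm; bystander.
- cast_lower: Cream dental cast lying in the pan, 60 x 64 x 20 mm; bystander.
- pen: Felt pen lying on the worktop, 10 x 126 x 10 mm; bystander.

How it is judged:
At the end, for the whole second after the job is handed in: Tired clips at rest in the bowl (pivot within 60 mm of its axis, below 65 mm); one firm clip over the card (pivot within 32 mm of its middle along the rim, 0 to 12 mm above the rim, square and upright to 0.35 rad); the other firm clip upright within 15 mm of its parking place (horizontal distance between each of clip_tired_1, clip_tired_2 and bowl below 0.06 m and height (world z) of each of clip_tired_1, clip_tired_2 below 0.065 m and linear speed of each of clip_tired_1, clip_tired_2 below 0.03 m/s and (((x of clip_firm_1 in the frame of pan_card between -0.006 and 0.006 m and y of clip_firm_1 in the frame of pan_card between -0.032 and 0.032 m and z of clip_firm_1 in the frame of pan_card between 0 and 0.012 m and angle between the x axis of clip_firm_1 and the x axis of pan, either way round below 0.35 rad and angle between clip_firm_1's own z axis and vertical below 0.35 rad and linear speed of clip_firm_1 below 0.02 m/s) and (distance of clip_firm_2 from where it was at the start of the episode below 0.015 m and angle between clip_firm_2's own z axis and vertical below 0.35 rad)) or ((x of clip_firm_2 in the frame of pan_card between -0.006 and 0.006 m and y of clip_firm_2 in the frame of pan_card between -0.032 and 0.032 m and z of clip_firm_2 in the frame of pan_card between 0 and 0.012 m and angle between the x axis of clip_firm_2 and the x axis of pan, either way round below 0.35 rad and angle between clip_firm_2's own z axis and vertical below 0.35 rad and linear speed of clip_firm_2 below 0.02 m/s) and (distance of clip_firm_1 from where it was at the start of the episode below 0.015 m and angle between clip_firm_1's own z axis and vertical below 0.35 rad)))); the robot touches nothing.
It fails at once if a clip is squeezed with more than 30 N on each handle (contact force between the fingers and clip_firm_1 above 60 N or contact force between the fingers and clip_tired_1 above 60 N or contact force between the fingers and clip_firm_2 above 60 N or contact force between the fingers and clip_tired_2 above 60 N).
It fails at once if the pan, a cast in it or the pen is pushed about (over 30 mm) (distance of any of pan, cast_upper, cast_lower, pen from where it was at the start of the episode above 0.03 m).
It also fails if it takes over 72 s, if anything falls off the work surface, if the arm or the gripper's body presses on something with over 40 N, if the wrist force passes 120 N, or if a joint passes its speed limit or range.

## Robot

A 7-joint arm with a two-finger parallel gripper is mounted at the origin on a cart in front of the work surface, level with it; the furniture and walls round the work are solid. World frame = base frame: x ahead of the robot, y to its left, z up, the work surface at z = 0. Lengths are in m, angles in rad, forces in N, time in s.
With the tool pointing down it reaches from about 0.35 to 0.9 m from the base axis. Payload 19.9 kg.
Tool frame: the origin (TCP) lies between the finger pads; the fingertips stand 17 mm ahead of it and the grasp point (between the pads) lies 2 mm behind it; z points along the fingers, y is the line along which they close (so a half turn about z gives the same grasp; the last joint's range is limited). The gripper opens to 85 mm and grips with 20 to 120 N. Pads are 22 mm wide; open, the fingers measure 114 mm over their backs; the gripper's body (76 mm by 85 mm) begins 54 mm behind the grasp point. The pads swing forward as they close: fully open they stand 13 mm farther back than shut.
Start: joints at [1.065, 0.417, -0.01, 1.614, 0.005, 1.111, -0.053], TCP at [0.28, -0.559, 0.217] pointing down, gripper open.
Joint ranges: [-2.81, 2.81], [-0.39, 2.02], [-1.27, 1.25], [0.06, 2.57], [-1.19, 4.33], [0.19, 2], [-2.82, 2.82]. Speed limits (rad/s): [1.89, 1.89, 2.39, 2.39, 3.01, 3.01, 3.01].

## Interface

Orientations are given as a unit quaternion [w, x, y, z].
In Python, from bench import ctrl gives the robot as it stands.
- The arm moves only by the tool apply_moves, never from a script. Its argument "plan" is a list that holds one entry, the list of rows, each a list of 7 numbers: the opening, from 0 (shut) to 1 (fully open), then the shift along the tool's x, y, z as a fraction of full scale, then the turn, a rotation vector about the tool's x, y, z as a fraction of full scale. In form: [[[jaw, tx, ty, tz, ax, ay, az], ...]]. A call has 1 to 8 rows; each row shifts and turns the commanded pose from where the row before left it, along the tool's axes as they then stand; what a row does not reach is not made up. Full scale, the value 1, is 0.04 m for a shift and 30 degrees for a turn. A row lasts 1/12 s, in which the tool goes at most 41.7 mm and 7.16 degrees, less where a joint would pass 70% of its speed; a pose out of reach is approached as far as the arm can. A call with a number of a shift or a turn outside -1 to 1 is refused whole. A call with a gripper value outside its range is refused whole. The fingers move at their own pace and stop on an object; the grip force is fixed at half the most. Time passes only in rows, so rows that do not move let the fingers close. It gives the time, the measured TCP pose, the force, the opening and the grip force at its end, in the units of the state.
- ctrl.read_state(): the state, without advancing time (a new reading comes with each control period).
- ctrl.get_image(name): name is "scene" or "top"; returns a dict with "image" (420x560x3 uint8, red, green, blue), "range_z" (420x560 float32, m along the optical axis (not along the pixel's ray), 0 where there is no reading), "mtx" (3x3 intrinsics, pixels), "k1" (the pictures are not rectified: a ray, as slopes to the right and down, at radius r is drawn at 1 + k1 r^2 times it, then the intrinsics apply), "cam_to_world" (4x4, takes a point from camera to world coordinates). Camera axes: x right, y down, z forward; pixel columns grow to the right and rows downward; lengths in m; the calibration is good to about 2 mm. A picture is of the moment at which its call begins.
- ctrl.close_job(): hands the job in; it is judged then, once.
Trained networks look in a picture, given as the dict that the camera call returned (one of the last four; its "shot" number tells which), for a name from the list of things; names that differ only in an ending like _2 or _b are one class to them, and where a whole thing is asked for, a point or a joint stands for the part that bears it (a point fixed in the world has none). Each returns a list of dicts, best first, with "p" (0 to 1); they miss things now and then, are a little off and sometimes report something else, mostly with a low value. They report only what shows in the picture. A call takes as long as a camera call.
- ctrl.boxes_of(picture, label): "rect" ([centre column, centre row, width, height] in pixels, round what is visible of it).
- ctrl.outline_of(picture, label): "pixels" (420x560 bool, what is visible of it) and "rect" ([centre column, centre row, width, height] in pixels, round what is visible of it).
The state is a dict: "t": time; "qpos": joint angles; "qvel": joint speeds; "joint_efforts": joint torques, N m; "eef_pos": TCP position; "orientation": TCP orientation; "wrist_force": force on the tool from outside, world axes, zero at the start; "torque": the same for the moment, N m; "gripper_width": opening from 0.0 (shut) to 1.0 (fully open); "finger_force": force on a finger pad.
Only numpy, scipy, OpenCV 4.12 (cv2) and the standard library are available. Lean on these libraries where they do the work, as an engineer would, in place of code of your own. Each camera call takes 0.05 s, during which the arm holds its last target. There are 200 camera calls.

## Working session

There is one attempt and no reset: what is moved stays moved. The work goes in short steps, Python scripts to look and compute and a tool call to move; the robot and the scene stay as the last step left them, time stands still between calls to the robot, and variables do not carry over. Pictures are saved under pics/ and viewed, at most 10 in all, crops included, and the job is handed in when it is done.

Besides the shell and the picture viewer there is one more tool, called as name(argument=value, ...), one argument or row to a line, values as JSON. apply_moves: Moves the arm, as the interface text tells. Its arguments: {"type":"object","properties":{"plan":{"type":"array","items":{"type":"array","items":{"type":"array","items":{"type":"number","minimum":-1,"maximum":1}}}}},"required":["plan"]}

```bash
mkdir -p pics; ls
cat > h.py <<'E'
import numpy as np,cv2
from bench import ctrl
def pts(im,mask):
    v,u=np.nonzero(mask&(im["range_z"]>0)); z=im["range_z"][v,u]
    K=im["mtx"]; xd=(u-K[0,2])/K[0,0]; yd=(v-K[1,2])/K[1,1]
    x,y=xd.copy(),yd.copy()
    for _ in range(8):
        s=1+im["k1"]*(x*x+y*y); x,y=xd/s,yd/s
    P=np.stack([x*z,y*z,z,np.ones_like(z)],1)@im["cam_to_world"].T
    return P[:,:3],u,v
E
python3 - <<'E'
from h import *
s=ctrl.read_state(); print({k:np.round(v,3).tolist() for k,v in s.items()})
for n in("scene","top"):
    im=ctrl.get_image(n); cv2.imwrite(f"pics/{n}0.png",im["image"][:,:,::-1])
    print(n,im["cam_to_world"].round(3).tolist(),im["mtx"].tolist(),im["k1"])
    for l in("clip_bar","clip_firm_1","pan","pan_card","bowl","pen","park_1","cast_upper","cast_lower"):
        try:
            for o in ctrl.outline_of(im,l)[:5]:
                P,u,v=pts(im,o["pixels"])
                print(l,round(o["p"],2),np.round(o["rect"]),len(P),np.median(P,0).round(3),P.min(0).round(3),P.max(0).round(3))
        except Exception as e: print(l,e)
E
```

```text
pics
{'t': 0.0, 'qpos': [1.066, 0.418, -0.01, 1.614, 0.005, 1.111, -0.053], 'qvel': [0.003, -0.001, 0.0, 0.001, -0.0, -0.0, 0.002], 'joint_efforts': [0.0, -86.445, 0.679, -43.49, 0.019, 0.007, -0.0], 'eef_pos': [0.279, -0.559, 0.216], 'orientation': [-0.001, 0.973, 0.23, -0.0], 'wrist_force': [0.009, 0.941, 0.128], 'torque': [-0.036, -0.037, 0.0], 'finger_force': 0.0, 'gripper_width': 1.0}
scene [[-0.685, -0.558, 0.468, -0.056], [-0.728, 0.508, -0.46, 0.768], [0.019, -0.656, -0.755, 1.044], [0.0, 0.0, 0.0, 1.0]] [[532.1347817061545, 0.0, 275.0591415841249], [0.0, 532.1347817061545, 203.55225515123718], [0.0, 0.0, 1.0]] -0.059019458749244344
clip_bar 0.61 [257. 194.  62.  61.] 1234 [0.629 0.156 0.008] [ 0.592  0.034 -0.003] [0.663 0.245 0.084]
clip_firm_1 it knows: bowl, cast_lower, cast_upper, clip_bar, pan, pan_card, park, pen
pan 0.66 [196. 267. 112.  95.] 5185 [0.55  0.403 0.007] [ 0.471  0.283 -0.005] [0.668 0.507 0.051]
bowl 0.71 [311. 235.  51.  52.] 2010 [0.455 0.143 0.022] [ 0.376  0.059 -0.005] [0.538 0.224 0.055]
bowl 0.43 [179. 275.  30.  23.] 472 [0.567 0.447 0.017] [ 0.5
[... 1008 characters left out ...]
92. 196.  31.  33.] 515 [0.568 0.366 0.017] [0.544 0.322 0.001] [0.615 0.391 0.026]
bowl 0.79 [282. 259.  64.  66.] 3186 [0.444 0.16  0.023] [ 0.377  0.093 -0.82 ] [0.507 0.229 0.056]
pen 0.5 [402. 260.  39.  39.] 188 [ 0.449 -0.096  0.01 ] [ 0.403 -0.135  0.004] [ 0.491 -0.053  0.015]
park_1 0.88 [290. 171.  88.  36.] 1875 [0.631 0.147 0.009] [ 0.595  0.044 -0.002] [0.679 0.247 0.1  ]
cast_upper 0.9 [147. 194.  32.  35.] 501 [0.571 0.443 0.02 ] [ 0.544  0.424 -0.   ] [0.616 0.492 0.03 ]
cast_upper 0.49 [290. 171.  90.  34.] 1842 [0.631 0.146 0.009] [ 0.596  0.044 -0.002] [0.68  0.247 0.1  ]
cast_lower 0.66 [193. 195.  32.  35.] 505 [0.567 0.366 0.017] [0.544 0.322 0.001] [0.615 0.394 0.026]
```

Run:
```python
from h import *
im=ctrl.get_image("top"); I=im["image"]
c=cv2.resize(I[130:310,80:440],None,fx=2.2,fy=2.2,interpolation=cv2.INTER_CUBIC); cv2.imwrite("pics/c1.png",c[:,:,::-1])
m=np.ones(I.shape[:2],bool)
P,u,v=pts(im,m); col=I[v,u]
# clips: near bar, high
s=(abs(P[:,0]-.635)<.07)&(P[:,1]>.02)&(P[:,1]<.27)&(P[:,2]>.07)&(P[:,2]<.12)
Q=P[s];print("clip pts",len(Q))
import scipy.ndimage as nd
L=np.zeros(m.shape,bool);L[v[s],u[s]]=1
lab,n=nd.label(L)
for i in range(1,n+1):
    k=lab[v,u]==i
    if k.sum()>5: print(i,k.sum(),P[k].mean(0).round(4),P[k].min(0).round(3),P[k].max(0).round(3))
# bar foot
o=ctrl.outline_of(im,"clip_bar")+ctrl.outline_of(im,"park_1")
P2,_,_=pts(im,o[0]["pixels"]); f=P2[(P2[:,2]<.014)&(P2[:,2]>.004)]
r=cv2.minAreaRect((f[:,:2]*1000).astype(np.float32)); print("foot",r)
for l in("pan",):
    P3,_,_=pts(im,ctrl.outline_of(im,l)[0]["pixels"]); t=P3[P3[:,2]>.038]
    r=cv2.minAreaRect((t[:,:2]*1000).astype(np.float32)); print("pan",r,len(t), cv2.boxPoints(r))
    np.save("pan.npy",t)
s=(np.hypot(P[:,0]-.442,P[:,1]-.16)<.085)&(P[:,2]>.042)&(P[:,2]<.06); print("bowl",cv2.minEnclosingCircle((P[s][:,:2]*1000).astype(np.float32)),s.sum())
```

```text
clip pts 435
1 83 [0.6677 0.0753 0.086 ] [0.662 0.066 0.07 ] [0.673 0.085 0.102]
2 80 [0.6598 0.1223 0.0869] [0.654 0.112 0.07 ] [0.665 0.132 0.102]
3 80 [0.6513 0.1709 0.0869] [0.646 0.162 0.07 ] [0.657 0.181 0.103]
4 80 [0.6434 0.2221 0.0867] [0.637 0.213 0.07 ] [0.65  0.232 0.102]
7 28 [0.6355 0.0703 0.0912] [0.632 0.061 0.071] [0.645 0.08  0.103]
9 27 [0.6274 0.1169 0.0915] [0.624 0.107 0.071] [0.637 0.126 0.101]
12 25 [0.6186 0.1658 0.0927] [0.616 0.156 0.072] [0.628 0.176 0.103]
13 26 [0.6106 0.2166 0.0924] [0.607 0.208 0.07 ] [0.615 0.226 0.104]
foot ((640.0726318359375, 145.43942260742188), (61.568092346191406, 199.7482452392578), 9.403865814208984)
pan ((552.9690551757812, 408.09515380859375), (200.67486572265625, 158.7460479736328), 89.07127380371094) 1199 [[471.9801  309.05743]
 [630.7053  306.48438]
 [633.958   507.13287]
 [475.2328  509.70593]]
bowl ((442.37420654296875, 160.72557067871094), 65.61003875732422) 684
```

View pics/c1.png

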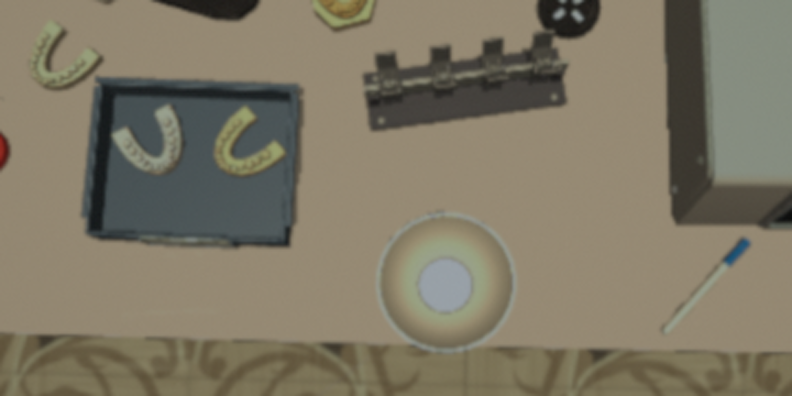

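View pics/scene0.png

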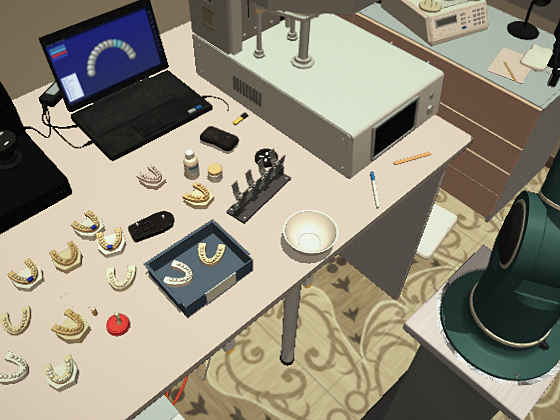

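Run:
```python
from h import *
for n in("top","scene"):
    im=ctrl.get_image(n);I=im["image"]; P,u,v=pts(im,np.ones(I.shape[:2],bool)); c=I[v,u].astype(int)
    s=(abs(P[:,0]-.478)<.02)&(P[:,1]>.33)&(P[:,1]<.49)&(P[:,2]>.041)&(P[:,2]<.054)
    Q=P[s]; C=c[s]
    b=np.polyfit(Q[:,1]-.408,Q[:,0],1); print(n,"rim",s.sum(),b, Q[:,2].mean())
    for y in np.arange(.33,.49,.02):
        k=abs(Q[:,1]-y)<.01
        if k.any(): print(round(y+.0,2),k.sum(),np.percentile(Q[k][:,0],[5,50,95]).round(4),C[k].mean(0).round())
    w=s&(c[:,0]>c[:,2]+3); w=w&True
    if w.any(): print("card",w.sum(),P[w].mean(0).round(4),P[w].min(0).round(3),P[w].max(0).round(3))
    # far wall, sides
    for nm,k in(("far",(P[:,0]>.59)&(P[:,0]<.65)&(abs(P[:,1]-.408)<.08)),("L",(P[:,1]>.49)&(P[:,1]<.53)&(abs(P[:,0]-.55)<.06)),("R",(P[:,1]>.29)&(P[:,1]<.33)&(abs(P[:,0]-.55)<.06))):
        k=k&(P[:,2]>.041)&(P[:,2]<.054); print(nm,k.sum(),np.percentile(P[k],[5,50,95],axis=0).round(4).tolist())
    k=(P[:,1]<.03)&(P[:,1]>-.5)&(P[:,2]>.08)&(P[:,0]<.8)&(P[:,0]>.3)
    if n=="top":print("box",k.sum(),np.percentile(P[k],[0.5,50,99.5],axis=0).round(3).tolist())
```

```text
top rim 169 [0.01511575 0.47730319] 0.04651499931220248
0.33 8 [0.4757 0.4766 0.4774] [56. 62. 63.]
0.35 14 [0.4763 0.4769 0.479 ] [64. 72. 73.]
0.37 28 [0.4739 0.4766 0.4788] [80. 84. 77.]
0.39 22 [0.4745 0.476  0.4783] [ 98. 102.  94.]
0.41 25 [0.4753 0.4776 0.4798] [ 98. 103.  96.]
0.43 28 [0.475  0.4772 0.4794] [89. 92. 83.]
0.45 17 [0.475  0.4781 0.4787] [81. 86. 82.]
0.47 17 [0.4777 0.4796 0.4806] [52. 59. 61.]
card 59 [0.4757 0.4069 0.0464] [0.473 0.365 0.041] [0.478 0.451 0.051]
far 321 [[0.6232, 0.337, 0.0422], [0.6273, 0.4103, 0.0465], [0.632, 0.4803, 0.0497]]
L 254 [[0.4979, 0.499, 0.0429], [0.549, 0.5025, 0.0468], [0.6031, 0.5073, 0.0497]]
R 217 [[0.4966, 0.3082, 0.044], [0.5496, 0.312, 0.0472], [0.6027, 0.3157, 0.0496]]
box 32361 [[0.51, -0.371, 0.084], [0.675, -0.167, 0.166], [0.798, -0.053, 0.519]]
scene rim 178 [0.01683852 0.47693554] 0.044765404497311326
0.33 6 [0.4752 0.4765 0.4785] [67. 79. 85.]
0.35 16 [0.4743 0.4769 0.4789] [66. 77. 84.]
0.37 22 [0.4736 0.4761 0.4793] [136. 143. 135.]
0.39 23 [0.4735 0.4764 0.4796] [154. 157. 143.]
0.41 27 [0.4737 0.4759 0.4789] [156. 158. 144.]
0.43 27 [0.474  0.4769 0.4804] [146. 150. 137.]
0.45 26 [0.4742 0.4776 0.4808] [106. 113. 108.]
0.47 20 [0.4772 0.479  0.4811] [60. 70. 76.]
card 63 [0.4755 0.4088 0.0443] [0.473 0.367 0.041] [0.479 0.449 0.05 ]
far 249 [[0.6224, 0.336, 0.0418], [0.6265, 0.4108, 0.0453], [0.6322, 0.481, 0.0489]]
L 172 [[0.4993, 0.4986, 0.0424], [0.5473, 0.5026, 0.0455], [0.6034, 0.5062, 0.0486]]
R 166 [[0.497, 0.3062, 0.0421], [0.5479, 0.3102, 0.0457], [0.6027, 0.3139, 0.0486]]
```

apply_moves(
  plan=[
    [[0.7, 0, 0, -0.8, 0, 0, 0], [0.7, 0.6, -0.6, -0.2, 0, 0, -0.23], [0.7, 0.6, -0.6, 0, 0, 0, -0.23]],
  ],
)

```text
t: 1.45
eef_pos: [0.2976, -0.4943, 0.2587]
orientation: [0.002, 0.938, 0.347, 0.0]
wrist_force: [0.4, 0.9, -0.2]
gripper_width: 0.698
finger_force: 0.0
```

```bash
cat >> h.py <<'E'
from scipy.spatial.transform import Rotation as R
def cur():
    s=ctrl.read_state(); q=s["orientation"]; return np.array(s["eef_pos"]),R.from_quat([q[1],q[2],q[3],q[0]]),s
def go(target,yaw,jaw,n,start=None):
    """rows from measured pose to target; yaw deg = heading of tool y; tool down"""
    p,r,s=cur() if start is None else start
    a=np.deg2rad(yaw); y=np.array([np.cos(a),np.sin(a),0]); z=np.array([0,0,-1.]); T=R.from_matrix(np.stack([np.cross(y,z),y,z],1))
    rv=(r.inv()*T).as_rotvec(); out=[]
    step=(np.array(target)-p)/n
    for i in range(n):
        ri=r*R.from_rotvec(rv*i/n)
        out.append([jaw]+(ri.inv().apply(step)/.04).round(3).tolist()+(np.rad2deg(rv)/n/30).round(3).tolist())
    print(str(out).replace(" ","")); return np.array(target),T,s
E
python3 -c "
from h import *
a=go([.42,-.03,.28],-5,.7,14); go([.6525,.073,.18],9.4,.7,5,a)"
```

```text
[[0.7,0.705,-0.488,-0.04,0.0,0.0,-0.106],[0.7,0.731,-0.448,-0.04,0.0,0.0,-0.106],[0.7,0.755,-0.407,-0.04,0.0,0.0,-0.106],[0.7,0.776,-0.364,-0.04,0.0,0.0,-0.106],[0.7,0.795,-0.321,-0.039,0.0,0.0,-0.106],[0.7,0.812,-0.276,-0.039,0.0,0.0,-0.106],[0.7,0.826,-0.231,-0.039,0.0,0.0,-0.106],[0.7,0.837,-0.185,-0.039,0.0,0.0,-0.106],[0.7,0.846,-0.138,-0.039,0.0,0.0,-0.106],[0.7,0.853,-0.091,-0.039,0.0,0.0,-0.106],[0.7,0.856,-0.044,-0.038,0.0,0.0,-0.106],[0.7,0.857,0.004,-0.038,0.0,0.0,-0.106],[0.7,0.856,0.051,-0.038,0.0,0.0,-0.106],[0.7,0.852,0.098,-0.038,0.0,0.0,-0.106]]
[[0.7,0.614,1.113,0.5,0.0,0.0,-0.096],[0.7,0.558,1.143,0.5,0.0,0.0,-0.096],[0.7,0.5,1.169,0.5,0.0,0.0,-0.096],[0.7,0.44,1.193,0.5,0.0,0.0,-0.096],[0.7,0.38,1.213,0.5,0.0,0.0,-0.096]]
```

apply_moves(
  plan=[
    [[0.7, 0.71, -0.49, -0.04, 0, 0, -0.106], [0.7, 0.73, -0.45, -0.04, 0, 0, -0.106], [0.7, 0.75, -0.41, -0.04, 0, 0, -0.106], [0.7, 0.78, -0.36, -0.04, 0, 0, -0.106], [0.7, 0.79, -0.32, -0.04, 0, 0, -0.106], [0.7, 0.81, -0.28, -0.04, 0, 0, -0.106], [0.7, 0.83, -0.23, -0.04, 0, 0, -0.106], [0.7, 0.84, -0.18, -0.04, 0, 0, -0.106]],
  ],
)

```text
t: 2.12
eef_pos: [0.368, -0.2267, 0.2698]
orientation: [0.0, 0.839, 0.544, -0.0]
wrist_force: [0.7, -0.3, -0.1]
gripper_width: 0.699
finger_force: 0.0
```

apply_moves(
  plan=[
    [[0.7, 0.85, -0.14, -0.04, 0, 0, -0.106], [0.7, 0.85, -0.09, -0.04, 0, 0, -0.106], [0.7, 0.86, -0.04, -0.04, 0, 0, -0.106], [0.7, 0.86, 0, -0.04, 0, 0, -0.106], [0.7, 0.86, 0.05, -0.04, 0, 0, -0.106], [0.7, 0.85, 0.1, -0.04, 0, 0, -0.106]],
  ],
)

```text
t: 2.62
eef_pos: [0.421, -0.0273, 0.2796]
orientation: [0.0, 0.737, 0.676, 0.0]
wrist_force: [0.7, -2.1, 0.6]
gripper_width: 0.698
finger_force: 0.0
```

```bash
python3 -c "
from h import *
p,r,s=cur();print(p,s['orientation'])
a=go([.6525,.073,.18],9.4,.7,8)"
```

```text
[ 0.42101566 -0.02729966  0.27957322] [4.01790450e-04 7.37020139e-01 6.75870653e-01 1.18387946e-04]
[[0.7,0.375,0.693,0.312,0.0,0.0,-0.06],[0.7,0.353,0.705,0.312,0.0,0.0,-0.06],[0.7,0.331,0.716,0.311,0.0,0.0,-0.06],[0.7,0.308,0.726,0.311,0.0,0.0,-0.06],[0.7,0.285,0.735,0.311,0.0,0.0,-0.06],[0.7,0.262,0.743,0.311,0.0,0.0,-0.06],[0.7,0.239,0.751,0.311,0.0,0.0,-0.06],[0.7,0.215,0.758,0.311,0.0,0.0,-0.06]]
```

apply_moves(
  plan=[
    [[0.7, 0.38, 0.69, 0.31, 0, 0, -0.06], [0.7, 0.35, 0.7, 0.31, 0, 0, -0.06], [0.7, 0.33, 0.72, 0.31, 0, 0, -0.06], [0.7, 0.31, 0.73, 0.31, 0, 0, -0.06], [0.7, 0.28, 0.73, 0.31, 0, 0, -0.06], [0.7, 0.26, 0.74, 0.31, 0, 0, -0.06], [0.7, 0.24, 0.75, 0.31, 0, 0, -0.06], [0.7, 0.21, 0.76, 0.31, 0, 0, -0.06]],
  ],
)

```text
t: 3.28
eef_pos: [0.6536, 0.0711, 0.1789]
orientation: [-0.0, 0.647, 0.762, -0.0]
wrist_force: [0.2, -0.9, 1.2]
gripper_width: 0.698
finger_force: 0.0
```

```bash
python3 -c "
from h import *
p,r,s=cur();print(p,s['orientation'])
a=go([.6525,.073,.13],9.4,.7,2);a=go([.6525,.073,.092],9.4,.7,2,a)
im=ctrl.get_image('scene');cv2.imwrite('pics/s2.png',cv2.resize(im['image'][100:310,130:410],None,fx=2.5,fy=2.5)[:,:,::-1])"
```

```text
[0.65362596 0.07105448 0.17893648] [-6.09708828e-05  6.47054442e-01  7.62443776e-01 -1.86209239e-04]
[[0.7,0.026,-0.01,0.612,-0.0,0.0,-0.001],[0.7,0.026,-0.01,0.612,-0.0,0.0,-0.001]]
[[0.7,0.0,0.0,0.475,0.0,0.0,0.0],[0.7,0.0,0.0,0.475,0.0,0.0,0.0]]
```

View pics/s2.png

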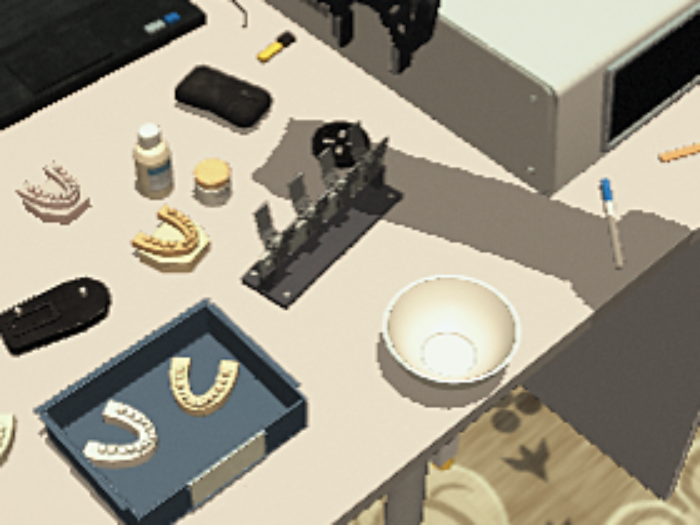

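The picture shows the fingers (crop ~370,45) above the bar, with clips at (265,230) to (380,160) and the card at (228,470). Descending on clip 1.

apply_moves(
  plan=[
    [[0.7, 0.03, -0.01, 0.6, 0, 0, 0], [0.7, 0.03, -0.01, 0.6, 0, 0, 0], [0.62, 0, 0, 0.5, 0, 0, 0], [0.56, 0, 0, 0.45, 0, 0, 0], [0.52, 0, 0, 0, 0, 0, 0]],
  ],
)

```text
t: 3.75
eef_pos: [0.6493, 0.0723, 0.0904]
orientation: [-0.002, 0.647, 0.762, -0.002]
wrist_force: [-1.3, -0.0, -0.0]
gripper_width: 0.521
finger_force: 0.0
```

apply_moves(
  plan=[
    [[0.48, 0, 0, 0, 0, 0, 0], [0.48, 0, 0, 0, 0, 0, 0]],
  ],
)

```text
t: 3.92
eef_pos: [0.6517, 0.0729, 0.0952]
orientation: [0.0, 0.648, 0.762, 0.0]
wrist_force: [-0.0, -0.2, 0.4]
gripper_width: 0.482
finger_force: 0.0
```

apply_moves(
  plan=[
    [[0.46, 0, 0, 0.05, 0, 0, 0], [0.45, 0, 0, 0, 0, 0, 0], [0.45, 0, 0, 0, 0, 0, 0]],
  ],
)

```text
t: 4.17
eef_pos: [0.6514, 0.0727, 0.0926]
orientation: [0.0, 0.648, 0.762, 0.0]
wrist_force: [-0.1, -0.8, 0.2]
gripper_width: 0.45
finger_force: 0.0
```

apply_moves(
  plan=[
    [[0.43, 0, 0, 0, 0, 0, 0], [0.43, 0, 0, 0, 0, 0, 0]],
  ],
)

```text
t: 4.33
eef_pos: [0.6513, 0.0727, 0.0923]
orientation: [0.0, 0.648, 0.762, 0.0]
wrist_force: [-0.4, 0.1, -0.5]
gripper_width: 0.429
finger_force: 0.0
```

apply_moves(
  plan=[
    [[0.415, 0, 0, 0, 0, 0, 0], [0.415, 0, 0, 0, 0, 0, 0]],
  ],
)

```text
t: 4.5
eef_pos: [0.6512, 0.0727, 0.092]
orientation: [-0.0, 0.648, 0.762, 0.0]
wrist_force: [-0.1, 0.6, -0.7]
gripper_width: 0.416
finger_force: 0.0
```

apply_moves(
  plan=[
    [[0.4, 0, 0, 0, 0, 0, 0], [0.4, 0, 0, 0, 0, 0, 0]],
  ],
)

```text
t: 4.67
eef_pos: [0.6511, 0.0728, 0.092]
orientation: [-0.0, 0.647, 0.762, -0.0]
wrist_force: [0.5, 0.2, 0.6]
gripper_width: 0.402
finger_force: 0.0
```

apply_moves(
  plan=[
    [[0.385, 0, 0, 0, 0, 0, 0], [0.385, 0, 0, 0, 0, 0, 0]],
  ],
)

```text
t: 4.83
eef_pos: [0.6512, 0.0728, 0.092]
orientation: [-0.0, 0.648, 0.762, 0.0]
wrist_force: [0.3, -0.7, 0.3]
gripper_width: 0.388
finger_force: 0.0
```

apply_moves(
  plan=[
    [[0.37, 0, 0, 0, 0, 0, 0], [0.37, 0, 0, 0, 0, 0, 0]],
  ],
)

```text
t: 5.0
eef_pos: [0.6511, 0.0728, 0.0919]
orientation: [-0.0, 0.647, 0.762, -0.0]
wrist_force: [0.3, 0.1, 0.1]
gripper_width: 0.373
finger_force: 0.0
```

```bash
python3 -c "
from h import *
im=ctrl.get_image('top');cv2.imwrite('pics/t3.png',cv2.resize(im['image'][100:220,200:380],None,fx=4,fy=4,interpolation=cv2.INTER_CUBIC)[:,:,::-1])
im=ctrl.get_image('scene');cv2.imwrite('pics/s3.png',cv2.resize(im['image'][90:240,180:340],None,fx=4,fy=4,interpolation=cv2.INTER_CUBIC)[:,:,::-1])"
```

```text
(no output)
```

View pics/s3.png

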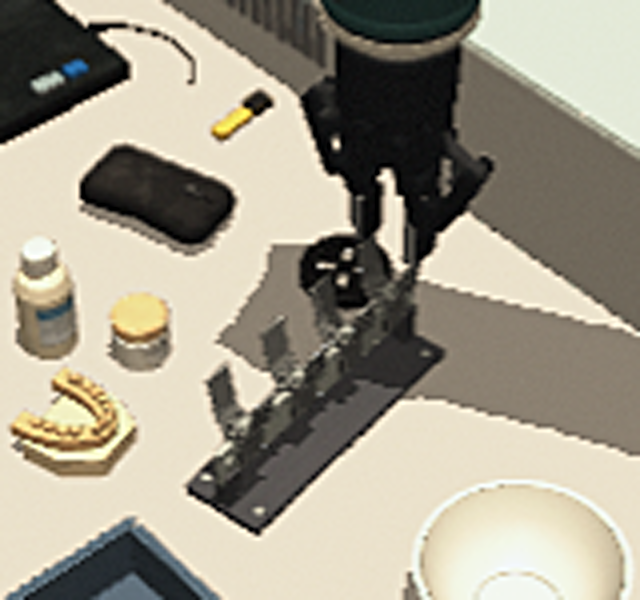

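```bash
python3 -c "
from h import *
_,r,_=cur(); p=np.array([.6511,.0728,0])
for n in('scene','top'):
    im=ctrl.get_image(n);P,u,v=pts(im,np.ones((420,560),bool));c=im['image'][v,u].mean(1)
    k=(abs(P-p)[:,:2].max(1)<.06)&(P[:,2]>.066)&(P[:,2]<.2)
    Q=P[k];cc=c[k]; a=np.deg2rad(9.4)
    X=(Q-p)@[np.cos(a),np.sin(a),0];Y=(Q-p)@[-np.sin(a),np.cos(a),0]
    print(n)
    for z in np.arange(.066,.2,.006):
        for sg in(-1,1):
            j=(abs(Q[:,2]-z-.003)<.003)&(X*sg>0)&(abs(Y)<.022)
            if j.sum()>2: print(round(z,3),sg,j.sum(),'X',X[j].min().round(4),X[j].max().round(4),'Y',Y[j].min().round(3),Y[j].max().round(3),'col',cc[j].mean().round())
"
```

```text
scene
0.066 -1 14 X -0.0154 -0.0004 Y -0.014 0.008 col 72.0
0.066 1 19 X 0.0014 0.0166 Y -0.011 0.007 col 68.0
0.072 -1 5 X -0.0153 -0.0125 Y -0.013 0.004 col 60.0
0.072 1 11 X 0.0108 0.0185 Y -0.017 0.007 col 48.0
0.078 -1 5 X -0.0174 -0.015 Y -0.011 0.005 col 65.0
0.078 1 9 X 0.0109 0.016 Y -0.008 0.008 col 56.0
0.084 -1 6 X -0.0184 -0.0162 Y -0.009 0.007 col 56.0
0.084 1 11 X 0.0149 0.0191 Y -0.01 0.008 col 46.0
0.09 -1 7 X -0.0196 -0.016 Y -0.011 0.007 col 71.0
0.09 1 12 X 0.0153 0.0188 Y -0.013 0.008 col 70.0
0.096 -1 4 X -0.0198 -0.0186 Y -0.005 0.006 col 53.0
0.096 1 8 X 0.0164 0.0197 Y -0.01 0.007 col 72.0
0.108 -1 6 X -0.0259 -0.0175 Y 0.001 0.008 col 49.0
0.108 1 11 X 0.0122 0.028 Y -0.014 0.008 col 52.0
0.114 -1 12 X -0.0318 -0.0198 Y -0.006 0.01 col 79.0
0.114 1 13 X 0.0129 0.0242 Y -0.011 0.011 col 30.0
0.12 -1 13 X -0.0322 -0.0191 Y -0.009 0.01 col 53.0
0.12 1 12 X 0.0128 0.0266 Y -0.009 0.01 col 29.0
0.126 -1 20 X -0.0336 -0.0202 Y -0.012 0.01 col 45.0
0.126 1 12 X 0.0125 0.0226 Y -0.012 0.011 col 45.0
0.132 -1 15 X -0.0316 -0.0193 Y -0.006 0.01 col 29.0
0.132 1 17 X 0
[... 1445 characters left out ...]
.005 0.009 col 56.0
0.108 -1 3 X -0.0235 -0.0214 Y 0.007 0.011 col 47.0
0.114 -1 4 X -0.023 -0.0189 Y 0.008 0.012 col 49.0
0.12 -1 3 X -0.0291 -0.0174 Y 0.008 0.012 col 44.0
0.126 -1 4 X -0.0259 -0.0219 Y 0.008 0.011 col 39.0
0.15 -1 8 X -0.0328 -0.0223 Y 0.007 0.014 col 30.0
0.156 -1 34 X -0.0479 -0.0239 Y -0.004 0.014 col 28.0
0.162 -1 20 X -0.0505 -0.0271 Y -0.003 0.013 col 26.0
0.168 -1 8 X -0.0496 -0.0261 Y 0.007 0.017 col 25.0
0.174 -1 23 X -0.0553 -0.014 Y 0.006 0.018 col 27.0
0.18 -1 10 X -0.0523 -0.0218 Y 0.012 0.018 col 23.0
0.186 -1 8 X -0.0578 -0.0195 Y 0.012 0.018 col 24.0
0.192 -1 21 X -0.0555 -0.0219 Y -0.009 0.017 col 30.0
0.198 -1 14 X -0.0521 -0.0207 Y -0.011 0.019 col 44.0
```

apply_moves(
  plan=[
    [[0.7, 0, 0.09, 0, 0, 0, 0], [0.7, 0, 0, 0, 0, 0, 0], [0.7, 0, 0, 0, 0, 0, 0], [0.7, 0, 0, 0.25, 0, 0, 0], [0.7, 0, 0, 0.25, 0, 0, 0], [0.7, 0, 0, 0.25, 0, 0, 0], [0.7, 0, 0, 0, 0, 0, 0]],
  ],
)

```text
t: 5.78
eef_pos: [0.6533, 0.073, 0.059]
orientation: [-0.001, 0.647, 0.762, -0.001]
wrist_force: [-0.2, 0.1, 0.5]
gripper_width: 0.698
finger_force: 0.0
```

```bash
cat >> h.py <<'E'
def look(p,lo=.06,hi=.14,yaw=9.4,n='scene',wx=.06,wy=.022,dz=.006):
    im=ctrl.get_image(n);P,u,v=pts(im,np.ones((420,560),bool));c=im['image'][v,u].mean(1)
    a=np.deg2rad(yaw);D=P-np.array([p[0],p[1],0])
    X=D@[np.cos(a),np.sin(a),0];Y=D@[-np.sin(a),np.cos(a),0];Z=P[:,2]
    for z in np.arange(lo,hi,dz):
        for sg in(-1,1):
            j=(abs(Z-z-dz/2)<dz/2)&(X*sg>0)&(abs(X)<wx)&(abs(Y)<wy)
            if j.sum()>2: print(round(z,3),sg,j.sum(),'X',sorted((X[j]*1000).round().astype(int).tolist()),'Y',Y[j].min().round(3),Y[j].max().round(3))
    return im
E
python3 -c "
from h import *
look([.6525,.073])"
```

```text
0.06 -1 16 X [-11, -7, -5, -5, -5, -4, -4, -3, -3, -3, -3, -2, -2, -2, -1, 0] Y -0.01 0.007
0.06 1 14 X [0, 2, 2, 3, 4, 5, 5, 6, 8, 8, 8, 9, 10, 11] Y -0.014 0.007
0.066 -1 10 X [-17, -16, -15, -15, -12, -8, -3, -2, -1, -1] Y -0.009 0.007
0.066 1 16 X [1, 1, 6, 6, 7, 8, 8, 8, 9, 9, 10, 11, 11, 12, 13, 13] Y -0.012 0.009
0.072 -1 6 X [-17, -17, -16, -16, -16, -14] Y -0.007 0.006
0.072 1 13 X [9, 10, 11, 11, 11, 12, 12, 13, 13, 13, 13, 14, 15] Y -0.012 0.008
0.078 -1 11 X [-39, -38, -32, -30, -19, -19, -18, -18, -17, -16, -15] Y -0.009 0.008
0.078 1 18 X [12, 12, 12, 12, 13, 14, 14, 15, 15, 27, 28, 28, 29, 29, 30, 31, 33, 42] Y -0.011 0.009
0.084 -1 11 X [-41, -39, -38, -38, -36, -33, -31, -20, -18, -16, -16] Y -0.01 0.01
0.084 1 22 X [12, 12, 12, 13, 14, 15, 15, 15, 16, 16, 26, 28, 28, 28, 29, 30, 30, 31, 31, 34, 41, 42] Y -0.014 0.009
0.09 -1 21 X [-45, -45, -45, -45, -44, -44, -44, -43, -42, -41, -39, -38, -38, -36, -32, -31, -21, -20, -20, -20, -19] Y -0.008 0.011
0.09 1 25 X [13, 14, 15, 15, 16, 16, 16, 17, 17, 17, 17, 19, 27, 27, 28, 28, 28, 29, 30, 30, 30, 32, 34, 35, 42] Y -0.0
[... 1160 characters left out ...]
3, 34, 34, 36, 37, 40, 43, 47, 47, 48, 48, 49, 49, 51, 52, 54, 55, 55, 56, 58] Y -0.011 0.012
0.132 -1 28 X [-59, -58, -58, -58, -58, -58, -56, -56, -56, -46, -43, -43, -42, -41, -40, -40, -39, -39, -38, -37, -36, -35, -34, -33, -33, -32, -31, -28] Y -0.016 0.013
0.132 1 36 X [27, 28, 37, 42, 43, 43, 44, 46, 47, 47, 48, 48, 49, 49, 49, 49, 50, 50, 50, 51, 51, 51, 52, 52, 53, 53, 54, 55, 55, 55, 55, 55, 57, 57, 59, 60] Y -0.014 0.011
0.138 -1 25 X [-55, -54, -52, -41, -40, -38, -38, -37, -37, -36, -36, -36, -36, -35, -35, -34, -33, -33, -33, -32, -30, -27, -27, -26, -25] Y -0.011 0.015
0.138 1 20 X [20, 22, 22, 24, 24, 28, 31, 35, 49, 50, 50, 50, 51, 52, 53, 55, 55, 56, 56, 58] Y -0.013 0.013
```

apply_moves(
  plan=[
    [[0.6, 0, 0.04, 0, 0, 0, 0], [0.52, 0, 0, 0, 0, 0, 0], [0.5, 0, 0, 0, 0, 0, 0], [0.5, 0, 0, 0, 0, 0, 0]],
  ],
)

```text
t: 6.17
eef_pos: [0.6563, 0.0736, 0.0623]
orientation: [0.0, 0.647, 0.762, 0.0]
wrist_force: [-2.1, 0.3, 0.9]
gripper_width: 0.5
finger_force: 0.9
```

apply_moves(
  plan=[
    [[0.48, 0, 0, 0, 0, 0, 0], [0.48, 0, 0, 0, 0, 0, 0]],
  ],
)

```text
t: 6.33
eef_pos: [0.6563, 0.0736, 0.0622]
orientation: [0.0, 0.648, 0.762, 0.0]
wrist_force: [-1.7, -0.2, 2.0]
gripper_width: 0.481
finger_force: 1.2
```

apply_moves(
  plan=[
    [[0.465, 0, 0, 0, 0, 0, 0], [0.465, 0, 0, 0, 0, 0, 0]],
  ],
)

```text
t: 6.5
eef_pos: [0.6564, 0.0736, 0.0623]
orientation: [0.0, 0.648, 0.762, 0.0]
wrist_force: [-3.4, -0.5, 5.4]
gripper_width: 0.466
finger_force: 5.6
```

apply_moves(
  plan=[
    [[0.465, 0, -0.04, 0, 0, 0, 0], [0.455, 0, 0, 0, 0, 0, 0], [0.455, 0, 0, 0, 0, 0, 0]],
  ],
)

```text
t: 6.75
eef_pos: [0.6554, 0.0734, 0.0624]
orientation: [0.0, 0.648, 0.762, 0.001]
wrist_force: [3.2, 0.6, 4.9]
gripper_width: 0.46
finger_force: 10.4
```

apply_moves(
  plan=[
    [[0.44, 0, 0, 0, 0, 0, 0], [0.44, 0, 0, 0, 0, 0, 0]],
  ],
)

```text
t: 6.92
eef_pos: [0.6556, 0.0735, 0.0628]
orientation: [0.001, 0.648, 0.762, 0.001]
wrist_force: [3.2, 0.4, 9.3]
gripper_width: 0.445
finger_force: 12.3
```

apply_moves(
  plan=[
    [[0.42, 0, 0, -0.03, 0, 0, 0], [0.41, 0, 0, 0, 0, 0, 0], [0.4, 0, 0, 0, 0, 0, 0]],
  ],
)

```text
t: 7.17
eef_pos: [0.6555, 0.0735, 0.0641]
orientation: [0.001, 0.648, 0.762, 0.001]
wrist_force: [1.2, 0.7, 11.8]
gripper_width: 0.404
finger_force: 13.0
```

apply_moves(
  plan=[
    [[0.385, 0, 0, -0.02, 0, 0, 0], [0.37, 0, 0, 0, 0, 0, 0], [0.37, 0, 0, 0, 0, 0, 0]],
  ],
)

```text
t: 7.42
eef_pos: [0.6556, 0.0736, 0.0649]
orientation: [0.001, 0.648, 0.762, 0.001]
wrist_force: [2.2, 0.4, 11.8]
gripper_width: 0.371
finger_force: 13.4
```

apply_moves(
  plan=[
    [[0.36, 0, 0, -0.02, 0, 0, 0], [0.35, 0, 0, 0, 0, 0, 0], [0.35, 0, 0, 0, 0, 0, 0]],
  ],
)

```text
t: 7.67
eef_pos: [0.6556, 0.0735, 0.0655]
orientation: [0.001, 0.648, 0.762, 0.001]
wrist_force: [2.3, 0.3, 10.0]
gripper_width: 0.352
finger_force: 13.3
```

apply_moves(
  plan=[
    [[0.34, 0, 0, -0.02, 0, 0, 0], [0.335, 0, 0, 0, 0, 0, 0], [0.335, 0, 0, 0, 0, 0, 0]],
  ],
)

```text
t: 7.92
eef_pos: [0.6552, 0.0734, 0.066]
orientation: [0.0, 0.648, 0.762, 0.0]
wrist_force: [2.7, 0.0, 7.8]
gripper_width: 0.341
finger_force: 14.3
```

apply_moves(
  plan=[
    [[0.33, 0, 0, -0.05, 0, 0, 0], [0.33, 0, 0, -0.1, 0, 0, 0], [0.33, 0, 0, 0, 0, 0, 0]],
  ],
)

```text
t: 8.17
eef_pos: [0.6545, 0.0733, 0.0719]
orientation: [-0.0, 0.647, 0.762, -0.0]
wrist_force: [0.6, -0.7, -1.9]
gripper_width: 0.332
finger_force: 13.6
```

apply_moves(
  plan=[
    [[0.33, 0, 0, -0.2, 0, 0, 0], [0.33, 0, 0, -0.4, 0, 0, 0], [0.33, 0, 0, -0.5, 0, 0, 0], [0.33, 0, 0, -0.5, 0, 0, 0], [0.33, 0, 0, -0.4, 0, 0, 0], [0.33, 0, 0, -0.2, 0, 0, 0], [0.33, 0, 0, 0, 0, 0, 0]],
  ],
)

```text
t: 8.75
eef_pos: [0.6554, 0.0735, 0.1615]
orientation: [0.001, 0.648, 0.762, 0.001]
wrist_force: [0.1, -1.0, 0.2]
gripper_width: 0.332
finger_force: 13.6
```

```bash
python3 -c "
from h import *
p,r,s=cur(); im=look(p[:2],.11,.20,dz=.009)
I=im['image'];cv2.imwrite('pics/s4.png',cv2.resize(I[60:240,180:340],None,fx=3.3,fy=3.3,interpolation=cv2.INTER_CUBIC)[:,:,::-1])
print(p,s['finger_force'],s['gripper_width']); a=go([.6,.15,.19],9.4,.33,3);a=go([.4785,.402,.19],-0.9,.33,9,a)"
```

```text
0.128 -1 4 X [-16, -16, -15, -11] Y -0.002 0.005
0.128 1 4 X [1, 2, 3, 4] Y -0.005 0.006
0.137 -1 24 X [-19, -18, -17, -17, -17, -17, -16, -16, -16, -16, -15, -15, -15, -15, -14, -14, -13, -12, -12, -12, -12, -9, -1, -1] Y -0.01 0.009
0.137 1 11 X [0, 1, 2, 2, 3, 3, 4, 4, 4, 5, 5] Y -0.006 0.005
0.146 -1 18 X [-16, -15, -15, -14, -14, -14, -13, -13, -13, -13, -13, -13, -13, -12, -12, -12, -11, -7] Y -0.012 0.008
0.146 1 4 X [4, 4, 4, 5] Y 0.001 0.006
0.155 -1 31 X [-16, -15, -15, -13, -13, -13, -12, -12, -12, -11, -11, -9, -8, -7, -7, -6, -6, -6, -5, -5, -4, -4, -4, -4, -3, -2, -1, -1, -1, 0, 0] Y -0.012 0.009
0.155 1 19 X [0, 1, 1, 2, 3, 3, 3, 4, 4, 4, 4, 5, 5, 5, 5, 6, 6, 6, 9] Y -0.011 0.007
0.164 -1 7 X [-17, -17, -16, -16, -16, -15, -15] Y -0.005 0.008
0.164 1 17 X [1, 4, 5, 6, 6, 6, 7, 7, 7, 8, 8, 8, 8, 9, 9, 10, 10] Y -0.012 0.007
0.173 -1 3 X [-21, -21, -17] Y -0.001 0.006
0.173 1 24 X [6, 6, 7, 7, 7, 7, 7, 8, 8, 8, 9, 9, 9, 9, 9, 9, 10, 10, 10, 11, 12, 15, 16, 20] Y -0.012 0.008
0.182 -1 22 X [-31, -30, -30, -29, -29, -28, -28, -28, -28, -25, -25, -25, -23, -23, -23, -21, -2
[... 571 characters left out ...]
 -22, -21, -20, -19, -18, -17] Y -0.007 0.012
0.2 1 22 X [11, 11, 11, 11, 12, 12, 12, 13, 13, 13, 13, 13, 14, 14, 14, 15, 16, 17, 18, 18, 25, 26] Y -0.013 0.01
[0.6553866  0.07347229 0.16148226] 13.60618808772415 0.3316394406580764
[[0.33,0.705,-0.348,-0.251,0.0,0.0,-0.001],[0.33,0.705,-0.347,-0.251,0.0,0.0,-0.001],[0.33,0.705,-0.347,-0.25,0.0,0.0,-0.001]]
[[0.33,0.746,-0.219,0.0,0.0,0.0,0.038],[0.33,0.741,-0.233,0.0,0.0,0.0,0.038],[0.33,0.736,-0.248,0.0,0.0,0.0,0.038],[0.33,0.731,-0.263,0.0,0.0,0.0,0.038],[0.33,0.726,-0.277,0.0,0.0,0.0,0.038],[0.33,0.72,-0.292,0.0,0.0,0.0,0.038],[0.33,0.714,-0.306,0.0,0.0,0.0,0.038],[0.33,0.708,-0.32,0.0,0.0,0.0,0.038],[0.33,0.701,-0.335,0.0,0.0,0.0,0.038]]
```

View pics/s4.png

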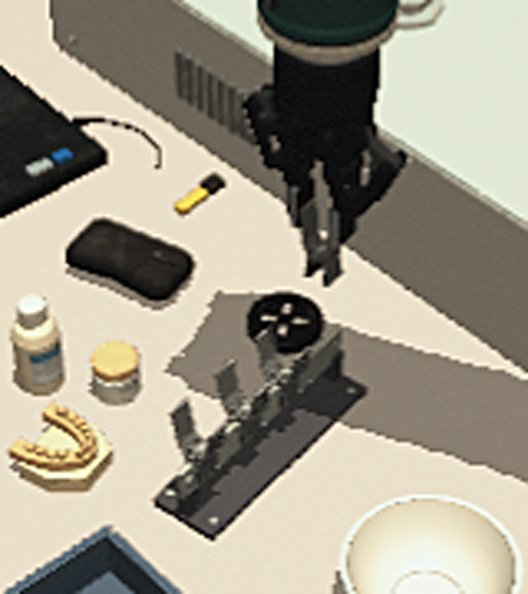

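The clip hangs straight in the fingers at crop (325,245), with the jaws below the tips. Carrying it to the pan.

apply_moves(
  plan=[
    [[0.33, 0.5, -0.25, -0.2, 0, 0, 0], [0.33, 0.7, -0.35, -0.2, 0, 0, 0], [0.33, 0.7, -0.35, -0.2, 0, 0, 0], [0.33, 0.75, -0.22, -0.1, 0, 0, 0.04], [0.33, 0.74, -0.23, 0, 0, 0, 0.04], [0.33, 0.74, -0.25, 0, 0, 0, 0.04], [0.33, 0.73, -0.26, 0, 0, 0, 0.04], [0.33, 0.73, -0.28, 0, 0, 0, 0.04]],
  ],
)

```text
t: 9.47
eef_pos: [0.5367, 0.2836, 0.1863]
orientation: [-0.0, 0.687, 0.727, -0.001]
wrist_force: [-0.2, -0.1, -0.7]
gripper_width: 0.332
finger_force: 13.6
```

```bash
python3 -c "
from h import *
p,r,s=cur(); print(p,s['finger_force'],s['gripper_width']); a=go([.4805,.407,.15],-0.9,.33,6);a=go([.4805,.407,.105],-0.9,.33,2,a)"
```

```text
[0.536681   0.28361106 0.18628703] 13.624715984333307 0.33196197783184755
[[0.33,0.527,-0.205,0.151,-0.001,0.0,0.023],[0.33,0.524,-0.211,0.151,-0.001,0.0,0.023],[0.33,0.521,-0.217,0.151,-0.001,0.0,0.023],[0.33,0.519,-0.223,0.151,-0.001,0.0,0.023],[0.33,0.516,-0.23,0.151,-0.001,0.0,0.023],[0.33,0.513,-0.236,0.151,-0.001,0.0,0.023]]
[[0.33,0.0,0.0,0.562,0.0,0.0,0.0],[0.33,0.0,0.0,0.562,0.0,0.0,0.0]]
```

apply_moves(
  plan=[
    [[0.33, 0.53, -0.2, 0.15, 0, 0, 0.023], [0.33, 0.52, -0.21, 0.15, 0, 0, 0.023], [0.33, 0.52, -0.22, 0.15, 0, 0, 0.023], [0.33, 0.52, -0.22, 0.15, 0, 0, 0.023], [0.33, 0.52, -0.23, 0.15, 0, 0, 0.023], [0.33, 0.51, -0.24, 0.15, 0, 0, 0.023], [0.33, 0, 0, 0.5, 0, 0, 0], [0.33, 0, 0, 0.5, 0, 0, 0]],
  ],
)

```text
t: 10.13
eef_pos: [0.4803, 0.4075, 0.1102]
orientation: [-0.0, 0.711, 0.703, -0.0]
wrist_force: [0.0, 0.2, -0.8]
gripper_width: 0.333
finger_force: 13.6
```

apply_moves(
  plan=[
    [[0.33, 0, 0, 0, 0, 0, 0], [0.33, 0, 0, 0, 0, 0, 0]],
  ],
)

```text
t: 10.3
eef_pos: [0.481, 0.4055, 0.1103]
orientation: [-0.0, 0.712, 0.702, -0.002]
wrist_force: [-0.5, 0.1, -0.4]
gripper_width: 0.332
finger_force: 13.6
```

```bash
python3 -c "
from h import *
p,r,s=cur(); print(p,s['finger_force'],s['gripper_width'],s['wrist_force'])
im=look([.4772,.407],.04,.15,-.9,dz=.006,wx=.035)
I=im['image'];b=cv2.resize(I[170:330,120:280],None,fx=3.7,fy=3.7,interpolation=cv2.INTER_CUBIC);cv2.imwrite('pics/s5.png',b[:,:,::-1])
"
```

```text
[0.48104461 0.40548481 0.1102547 ] 13.618504602927715 0.3322264220375846 [-0.46379633  0.14913525 -0.41017784]
0.04 -1 23 X [-4, -4, -3, -3, -3, -3, -3, -3, -3, -2, -2, -2, -2, -2, -2, -2, -2, -1, -1, -1, -1, -1, 0] Y -0.021 0.022
0.04 1 18 X [0, 0, 0, 1, 1, 1, 1, 1, 1, 1, 1, 2, 2, 2, 3, 3, 3, 4] Y -0.017 0.022
0.046 -1 14 X [-5, -4, -4, -3, -3, -3, -3, -3, -2, -2, -2, -2, -2, 0] Y -0.021 0.019
0.046 1 7 X [0, 0, 1, 1, 1, 2, 2] Y -0.02 0.013
0.082 -1 11 X [-13, -12, -12, -12, -12, -11, -11, -11, -10, -10, -10] Y -0.014 0.004
0.082 1 5 X [6, 6, 7, 7, 10] Y -0.0 0.005
0.088 -1 19 X [-13, -11, -11, -11, -11, -11, -10, -10, -10, -10, -10, -10, -10, -9, -9, -9, -8, -8, -6] Y -0.011 0.006
0.088 1 6 X [4, 6, 6, 8, 9, 10] Y 0.001 0.007
0.094 -1 19 X [-11, -11, -11, -11, -10, -10, -10, -9, -9, -9, -9, -8, -8, -8, -7, -7, -7, -7, -6] Y -0.014 0.005
0.094 1 4 X [6, 7, 9, 10] Y 0.004 0.005
0.1 -1 12 X [-10, -10, -10, -9, -8, -8, -8, -7, -7, -7, -6, -4] Y -0.013 0.006
0.106 -1 9 X [-10, -10, -5, -4, -2, -2, -1, -1, 0] Y 0.0 0.007
0.106 1 20 X [1, 2, 2, 3, 3, 5, 6, 7, 7, 7, 8, 9, 10, 10, 10, 10, 1
[... 395 characters left out ...]
2, -20, -20, -19, -18, -16, -15, -14] Y -0.009 0.008
0.13 1 16 X [12, 12, 12, 13, 13, 14, 14, 14, 14, 14, 15, 17, 17, 19, 22, 23] Y -0.009 0.008
0.136 -1 21 X [-25, -25, -25, -24, -24, -24, -24, -24, -24, -23, -22, -21, -19, -18, -18, -18, -17, -16, -15, -12, -12] Y -0.009 0.008
0.136 1 15 X [12, 13, 14, 14, 14, 14, 14, 14, 15, 16, 17, 18, 19, 19, 23] Y -0.005 0.008
0.142 -1 11 X [-25, -24, -24, -23, -21, -18, -18, -17, -16, -16, -13] Y -0.001 0.008
0.142 1 15 X [13, 14, 15, 15, 16, 16, 17, 17, 17, 18, 18, 18, 18, 18, 21] Y -0.004 0.008
0.148 -1 9 X [-25, -23, -20, -18, -18, -17, -17, -14, -13] Y 0.002 0.008
0.148 1 14 X [16, 17, 17, 17, 18, 18, 18, 18, 19, 19, 20, 21, 23, 26] Y -0.003 0.008
```

View pics/s5.png

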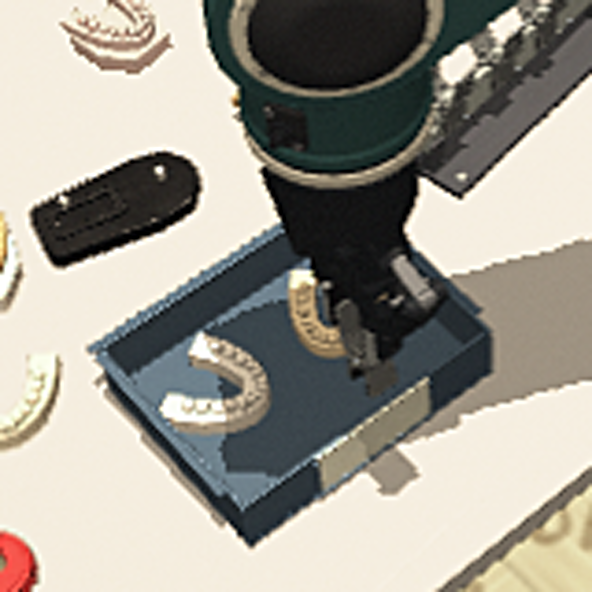

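apply_moves(
  plan=[
    [[0.33, 0, 0, 0.25, 0, 0, 0], [0.33, 0, 0, 0.25, 0, 0, 0], [0.33, 0, 0, 0.2, 0, 0, 0], [0.33, 0, 0, 0.15, 0, 0, 0], [0.33, 0, 0, 0, 0, 0, 0]],
  ],
)

```text
t: 10.77
eef_pos: [0.4812, 0.4056, 0.076]
orientation: [-0.0, 0.712, 0.702, -0.001]
wrist_force: [-0.0, -0.1, -0.1]
gripper_width: 0.331
finger_force: 13.6
```

apply_moves(
  plan=[
    [[0.33, 0, 0, 0.15, 0, 0, 0], [0.33, 0, 0, 0.15, 0, 0, 0], [0.33, 0, 0, 0.1, 0, 0, 0], [0.33, 0, 0, 0, 0, 0, 0]],
  ],
)

```text
t: 11.1
eef_pos: [0.4814, 0.4059, 0.0606]
orientation: [-0.0, 0.712, 0.702, -0.001]
wrist_force: [-0.7, 0.2, -1.3]
gripper_width: 0.334
finger_force: 13.6
```

apply_moves(
  plan=[
    [[0.33, 0, 0, 0.08, 0, 0, 0], [0.33, 0, 0, 0.06, 0, 0, 0], [0.33, 0, 0, 0, 0, 0, 0]],
  ],
)

```text
t: 11.35
eef_pos: [0.4816, 0.4061, 0.0556]
orientation: [-0.0, 0.712, 0.702, -0.0]
wrist_force: [-1.0, -0.2, -0.6]
gripper_width: 0.335
finger_force: 13.6
```

apply_moves(
  plan=[
    [[0.33, 0, 0, 0.05, 0, 0, 0], [0.33, 0, 0, 0.03, 0, 0, 0], [0.33, 0, 0, 0, 0, 0, 0]],
  ],
)

```text
t: 11.6
eef_pos: [0.4819, 0.4067, 0.0537]
orientation: [0.0, 0.712, 0.702, 0.001]
wrist_force: [-3.3, -2.5, 11.9]
gripper_width: 0.333
finger_force: 16.8
```

apply_moves(
  plan=[
    [[0.36, 0, 0, 0, 0, 0, 0], [0.4, 0, 0, 0, 0, 0, 0], [0.45, 0, 0, 0, 0, 0, 0], [0.5, 0, 0, 0, 0, 0, 0], [0.6, 0, 0, 0, 0, 0, 0], [0.7, 0, 0, 0, 0, 0, 0], [0.7, 0, 0, 0, 0, 0, 0]],
  ],
)

```text
t: 12.18
eef_pos: [0.4819, 0.4062, 0.0528]
orientation: [-0.0, 0.712, 0.702, 0.0]
wrist_force: [-0.3, 0.3, -1.0]
gripper_width: 0.7
finger_force: 0.0
```

apply_moves(
  plan=[
    [[0.7, 0, 0, -0.3, 0, 0, 0], [0.7, 0, 0, -0.5, 0, 0, 0], [0.7, 0, 0, -0.8, 0, 0, 0], [0.7, 0, 0, -0.9, 0, 0, 0], [0.7, 0, 0, -0.8, 0, 0, 0]],
  ],
)

```text
t: 12.6
eef_pos: [0.4815, 0.4064, 0.1877]
orientation: [-0.0, 0.712, 0.702, 0.0]
wrist_force: [0.2, 0.5, 0.9]
gripper_width: 0.701
finger_force: 0.0
```

```bash
python3 -c "
from h import *
p,r,s=cur(); print(p)
im=look([.4772,.407],.02,.1,-.9,dz=.006,wx=.035,wy=.015)
a=go([.6455,.1205,.18],9.4,.7,10)"
```

```text
[0.48146843 0.40638384 0.18770873]
0.02 -1 5 X [-2, -2, -2, -2, -1] Y 0.004 0.012
0.026 -1 12 X [-8, -8, -8, -7, -7, -6, -3, -3, -3, -2, -2, -2] Y -0.012 0.015
0.032 -1 21 X [-11, -8, -8, -8, -8, -8, -8, -7, -7, -7, -7, -6, -6, -6, -3, -2, -2, -2, -2, -2, -1] Y -0.013 0.013
0.038 -1 18 X [-9, -9, -8, -8, -8, -8, -7, -7, -7, -7, -7, -5, -3, -2, -2, -2, -2, -1] Y -0.014 0.013
0.038 1 6 X [0, 1, 2, 6, 7, 9] Y -0.003 0.014
0.044 -1 12 X [-9, -8, -8, -7, -7, -7, -6, -3, -2, -2, -1, -1] Y -0.011 0.013
0.044 1 9 X [0, 0, 1, 2, 2, 6, 7, 8, 9] Y -0.007 0.014
0.05 -1 6 X [-8, -7, -3, -1, -1, 0] Y -0.001 0.006
0.05 1 30 X [0, 1, 2, 3, 4, 4, 5, 5, 6, 6, 6, 6, 7, 8, 8, 8, 8, 8, 10, 10, 10, 10, 10, 10, 10, 11, 12, 12, 12, 13] Y -0.015 0.007
0.056 -1 14 X [-15, -15, -14, -14, -13, -11, -7, -6, -6, -5, -3, -2, 0, 0] Y -0.011 0.007
0.056 1 22 X [1, 1, 1, 5, 6, 6, 9, 10, 10, 11, 11, 11, 11, 12, 12, 12, 12, 13, 13, 13, 13, 15] Y -0.013 0.007
0.062 -1 10 X [-16, -16, -15, -15, -15, -15, -15, -15, -14, -14] Y -0.012 0.006
0.062 1 18 X [12, 12, 13, 13, 13, 13, 13, 13, 13, 14, 14, 14, 15, 15, 15, 16, 17, 1
[... 438 characters left out ...]
13 X [15, 15, 16, 17, 17, 18, 18, 18, 18, 19, 19, 21, 22] Y -0.012 0.005
0.086 -1 12 X [-20, -20, -20, -19, -19, -18, -18, -18, -18, -18, -18, -17] Y -0.012 0.008
0.086 1 15 X [17, 17, 17, 17, 18, 18, 18, 18, 19, 19, 19, 19, 20, 20, 20] Y -0.013 0.005
[[0.7,-0.714,0.416,0.034,0.001,-0.001,-0.034],[0.7,-0.721,0.403,0.034,0.001,-0.001,-0.034],[0.7,-0.728,0.39,0.034,0.001,-0.001,-0.034],[0.7,-0.735,0.377,0.034,0.001,-0.001,-0.034],[0.7,-0.742,0.364,0.034,0.001,-0.001,-0.034],[0.7,-0.748,0.351,0.034,0.001,-0.001,-0.034],[0.7,-0.754,0.337,0.035,0.001,-0.001,-0.034],[0.7,-0.76,0.324,0.035,0.001,-0.001,-0.034],[0.7,-0.766,0.31,0.035,0.001,-0.001,-0.034],[0.7,-0.771,0.297,0.035,0.001,-0.001,-0.034]]
```

apply_moves(
  plan=[
    [[0.7, -0.71, 0.42, 0.03, 0, 0, -0.034], [0.7, -0.72, 0.4, 0.03, 0, 0, -0.034], [0.7, -0.73, 0.39, 0.03, 0, 0, -0.034], [0.7, -0.74, 0.38, 0.03, 0, 0, -0.034], [0.7, -0.74, 0.36, 0.03, 0, 0, -0.034], [0.7, -0.75, 0.35, 0.03, 0, 0, -0.034], [0.7, -0.75, 0.34, 0.03, 0, 0, -0.034], [0.7, -0.76, 0.32, 0.03, 0, 0, -0.034]],
  ],
)

```text
t: 13.32
eef_pos: [0.612, 0.1744, 0.1762]
orientation: [0.0, 0.66, 0.751, 0.0]
wrist_force: [0.8, 0.2, 0.3]
gripper_width: 0.704
finger_force: 0.0
```

apply_moves(
  plan=[
    [[0.7, -0.77, 0.31, 0.03, 0, 0, -0.034], [0.7, -0.77, 0.3, 0.03, 0, 0, -0.034], [0.7, 0, 0, 0, 0, 0, 0]],
  ],
)

```text
t: 13.57
eef_pos: [0.6468, 0.1105, 0.1728]
orientation: [0.001, 0.65, 0.76, -0.001]
wrist_force: [-0.1, -1.3, -0.7]
gripper_width: 0.702
finger_force: 0.0
```

```bash
python3 -c "
from h import *
p,r,s=cur(); print(p)
a=go([.6475,.12,.0625],9.4,.7,4)"
```

```text
[0.64679012 0.11053395 0.17284159]
[[0.7,0.06,0.013,0.689,0.0,0.001,-0.004],[0.7,0.059,0.014,0.69,0.0,0.001,-0.004],[0.7,0.059,0.014,0.69,0.0,0.001,-0.004],[0.7,0.058,0.014,0.69,0.0,0.001,-0.004]]
```

apply_moves(
  plan=[
    [[0.7, 0, 0, 0, 0, 0, 0], [0.7, 0, 0, 0, 0, 0, 0]],
  ],
)

```text
t: 13.73
eef_pos: [0.6437, 0.1187, 0.1734]
orientation: [-0.0, 0.647, 0.762, 0.0]
wrist_force: [0.9, 0.7, -0.3]
gripper_width: 0.699
finger_force: 0.0
```

```bash
python3 -c "
from h import *
p,r,s=cur(); print(p)
a=go([.6475,.12,.0625],9.4,.7,4)"
```

```text
[0.64369533 0.11868121 0.17339153]
[[0.7,0.004,0.025,0.693,0.0,-0.0,-0.0],[0.7,0.004,0.025,0.693,0.0,-0.0,-0.0],[0.7,0.004,0.025,0.693,0.0,-0.0,-0.0],[0.7,0.004,0.025,0.693,0.0,-0.0,-0.0]]
```

apply_moves(
  plan=[
    [[0.7, 0.02, 0.1, 0.6, 0, 0, 0], [0.7, 0, 0, 0.6, 0, 0, 0], [0.7, 0, 0, 0.5, 0, 0, 0], [0.7, 0, 0, 0.5, 0, 0, 0], [0.7, 0, 0, 0.4, 0, 0, 0], [0.7, 0, 0, 0.17, 0, 0, 0], [0.6, 0, 0, 0, 0, 0, 0], [0.54, 0, 0, 0, 0, 0, 0]],
  ],
)

```text
t: 14.4
eef_pos: [0.6477, 0.1206, 0.0628]
orientation: [0.0, 0.647, 0.763, 0.0]
wrist_force: [0.1, -0.6, 0.8]
gripper_width: 0.537
finger_force: 0.0
```

apply_moves(
  plan=[
    [[0.51, 0, 0, 0, 0, 0, 0], [0.485, 0, 0, 0, 0, 0, 0], [0.485, 0, 0, 0, 0, 0, 0]],
  ],
)

```text
t: 14.65
eef_pos: [0.648, 0.1198, 0.0629]
orientation: [0.0, 0.647, 0.762, 0.0]
wrist_force: [-0.7, -0.1, 1.0]
gripper_width: 0.485
finger_force: 0.5
```

apply_moves(
  plan=[
    [[0.465, 0, 0, 0, 0, 0, 0], [0.465, 0, 0, 0, 0, 0, 0]],
  ],
)

```text
t: 14.82
eef_pos: [0.6481, 0.1197, 0.0626]
orientation: [0.0, 0.647, 0.762, 0.0]
wrist_force: [-1.0, 0.1, 4.6]
gripper_width: 0.461
finger_force: 2.5
```

apply_moves(
  plan=[
    [[0.45, 0, 0, 0, 0, 0, 0], [0.45, 0, 0, 0, 0, 0, 0]],
  ],
)

```text
t: 14.98
eef_pos: [0.6483, 0.1197, 0.0626]
orientation: [0.0, 0.647, 0.762, 0.001]
wrist_force: [-0.5, 0.4, 6.2]
gripper_width: 0.45
finger_force: 3.9
```

apply_moves(
  plan=[
    [[0.43, 0, 0, -0.03, 0, 0, 0], [0.42, 0, 0, 0, 0, 0, 0], [0.42, 0, 0, 0, 0, 0, 0]],
  ],
)

```text
t: 15.23
eef_pos: [0.6479, 0.1196, 0.0634]
orientation: [0.0, 0.647, 0.762, 0.0]
wrist_force: [0.9, -0.4, 3.7]
gripper_width: 0.419
finger_force: 3.4
```

apply_moves(
  plan=[
    [[0.4, 0, 0, -0.03, 0, 0, 0], [0.38, 0, 0, -0.02, 0, 0, 0], [0.37, 0, 0, 0, 0, 0, 0]],
  ],
)

```text
t: 15.48
eef_pos: [0.6476, 0.1195, 0.0651]
orientation: [-0.0, 0.647, 0.762, -0.0]
wrist_force: [-0.2, -0.2, -0.3]
gripper_width: 0.369
finger_force: 2.6
```

apply_moves(
  plan=[
    [[0.35, 0, 0, -0.02, 0, 0, 0], [0.335, 0, 0, -0.02, 0, 0, 0], [0.325, 0, 0, 0, 0, 0, 0], [0.325, 0, 0, 0, 0, 0, 0]],
  ],
)

```text
t: 15.82
eef_pos: [0.6476, 0.1196, 0.0667]
orientation: [-0.0, 0.647, 0.762, -0.0]
wrist_force: [0.1, 0.7, -0.5]
gripper_width: 0.332
finger_force: 4.0
```

apply_moves(
  plan=[
    [[0.32, 0, 0, -0.1, 0, 0, 0], [0.315, 0, 0, -0.1, 0, 0, 0], [0.315, 0, 0, 0, 0, 0, 0]],
  ],
)

```text
t: 16.07
eef_pos: [0.6481, 0.1198, 0.0758]
orientation: [0.0, 0.647, 0.762, 0.0]
wrist_force: [0.1, -0.3, -0.8]
gripper_width: 0.315
finger_force: 4.1
```

```bash
python3 -c "
from h import *
p,r,s=cur(); print(p)
a=go([.648,.12,.165],9.4,.315,4);a=go([.4454,.178,.165],9.4,.315,8,a);a=go([.4454,.178,.052],9.4,.315,6,a)"
```

```text
[0.64814909 0.11975457 0.07583898]
[[0.315,0.002,-0.0,-0.557,0.001,-0.0,-0.0],[0.315,0.002,-0.0,-0.557,0.001,-0.0,-0.0],[0.315,0.002,-0.0,-0.557,0.001,-0.0,-0.0],[0.315,0.002,-0.001,-0.557,0.001,-0.0,-0.0]]
[[0.315,0.282,-0.595,0.0,0.0,0.0,0.0],[0.315,0.282,-0.595,0.0,0.0,0.0,0.0],[0.315,0.282,-0.595,0.0,0.0,0.0,0.0],[0.315,0.282,-0.595,0.0,0.0,0.0,0.0],[0.315,0.282,-0.595,0.0,0.0,0.0,0.0],[0.315,0.282,-0.595,0.0,0.0,0.0,0.0],[0.315,0.282,-0.595,0.0,0.0,0.0,0.0],[0.315,0.282,-0.595,0.0,0.0,0.0,0.0]]
[[0.315,0.0,0.0,0.471,0.0,0.0,0.0],[0.315,0.0,0.0,0.471,0.0,0.0,0.0],[0.315,0.0,0.0,0.471,0.0,0.0,0.0],[0.315,0.0,0.0,0.471,0.0,0.0,0.0],[0.315,0.0,0.0,0.471,0.0,0.0,0.0],[0.315,0.0,0.0,0.471,0.0,0.0,0.0]]
```

apply_moves(
  plan=[
    [[0.315, 0, 0, -0.4, 0, 0, 0], [0.315, 0, 0, -0.6, 0, 0, 0], [0.315, 0, 0, -0.7, 0, 0, 0], [0.315, 0, 0, -0.5, 0, 0, 0], [0.315, 0, 0, 0, 0, 0, 0]],
  ],
)

```text
t: 16.48
eef_pos: [0.6495, 0.1203, 0.1674]
orientation: [0.002, 0.647, 0.762, 0.002]
wrist_force: [0.6, 0.2, -0.3]
gripper_width: 0.316
finger_force: 3.1
```

apply_moves(
  plan=[
    [[0.315, 0.28, -0.6, 0, 0, 0, 0], [0.315, 0.28, -0.6, 0, 0, 0, 0], [0.315, 0.28, -0.6, 0, 0, 0, 0], [0.315, 0.28, -0.6, 0, 0, 0, 0], [0.315, 0.28, -0.6, 0, 0, 0, 0], [0.315, 0.28, -0.6, 0, 0, 0, 0], [0.315, 0.28, -0.6, 0, 0, 0, 0], [0.315, 0.28, -0.6, 0, 0, 0, 0]],
  ],
)

```text
t: 17.15
eef_pos: [0.4423, 0.1769, 0.1625]
orientation: [0.0, 0.647, 0.762, -0.0]
wrist_force: [0.2, 0.5, -0.2]
gripper_width: 0.312
finger_force: 3.0
```

apply_moves(
  plan=[
    [[0.315, 0, 0, 0.3, 0, 0, 0], [0.315, 0, 0, 0.6, 0, 0, 0], [0.315, 0, 0, 0.6, 0, 0, 0], [0.315, 0, 0, 0.5, 0, 0, 0], [0.315, 0, 0, 0.4, 0, 0, 0], [0.315, 0, 0, 0.3, 0, 0, 0], [0.315, 0, 0, 0.1, 0, 0, 0], [0.315, 0, 0, 0, 0, 0, 0]],
  ],
)

```text
t: 17.82
eef_pos: [0.4433, 0.1768, 0.0502]
orientation: [-0.0, 0.647, 0.762, -0.0]
wrist_force: [-0.1, -0.4, -0.4]
gripper_width: 0.313
finger_force: 3.0
```

apply_moves(
  plan=[
    [[0.315, 0, 0, 0.1, 0, 0, 0], [0.315, 0, 0, 0.08, 0, 0, 0], [0.315, 0, 0, 0, 0, 0, 0]],
  ],
)

```text
t: 18.07
eef_pos: [0.4439, 0.1767, 0.0436]
orientation: [0.0, 0.647, 0.762, 0.0]
wrist_force: [-0.8, 0.2, -0.4]
gripper_width: 0.319
finger_force: 3.0
```

apply_moves(
  plan=[
    [[0.4, 0, 0, 0, 0, 0, 0], [0.5, 0, 0, 0, 0, 0, 0], [0.6, 0, 0, 0, 0, 0, 0], [0.6, 0, 0, 0, 0, 0, 0], [0.6, 0, 0, 0, 0, 0, 0], [0.6, 0, 0, -0.4, 0, 0, 0], [0.65, 0, 0, -0.8, 0, 0, 0], [0.7, 0, 0, -0.8, 0, 0, 0]],
  ],
)

```text
t: 18.73
eef_pos: [0.4428, 0.1769, 0.1241]
orientation: [-0.001, 0.647, 0.763, -0.001]
wrist_force: [0.2, -0.1, 0.7]
gripper_width: 0.699
finger_force: 0.0
```

apply_moves(
  plan=[
    [[0.7, 0, 0, -0.6, 0, 0, 0], [0.7, 0, 0, -0.2, 0, 0, 0], [0.7, 0, 0, 0, 0, 0, 0]],
  ],
)

```text
t: 18.98
eef_pos: [0.4447, 0.177, 0.1574]
orientation: [0.001, 0.647, 0.762, 0.001]
wrist_force: [0.6, 0.1, -0.1]
gripper_width: 0.696
finger_force: 0.0
```

```bash
python3 -c "
from h import *
p,r,s=cur(); print(p)
a=go([.6395,.169,.165],9.4,.7,8)
im=ctrl.get_image('scene');P,u,v=pts(im,np.ones((420,560),bool));c=im['image'][v,u].astype(int)
k=(np.hypot(P[:,0]-.442,P[:,1]-.16)<.06)&(c.mean(1)<110)&(P[:,2]<.11);print(k.sum(),np.percentile(P[k],[5,50,95],axis=0).round(3))
cv2.imwrite('pics/s6.png',cv2.resize(im['image'][120:330,140:400],None,fx=3,fy=2.8,interpolation=cv2.INTER_CUBIC)[:,:,::-1])
"
```

```text
[0.44473307 0.17699492 0.15742436]
[[0.7,-0.123,0.597,-0.022,0.001,0.0,-0.0],[0.7,-0.123,0.597,-0.022,0.001,0.0,-0.0],[0.7,-0.124,0.597,-0.022,0.001,0.0,-0.0],[0.7,-0.124,0.597,-0.022,0.001,0.0,-0.0],[0.7,-0.124,0.597,-0.023,0.001,0.0,-0.0],[0.7,-0.124,0.596,-0.023,0.001,0.0,-0.0],[0.7,-0.124,0.596,-0.023,0.001,0.0,-0.0],[0.7,-0.124,0.596,-0.023,0.001,0.0,-0.0]]
537 [[ 0.386  0.125 -0.71 ]
 [ 0.467  0.148 -0.022]
 [ 0.498  0.204  0.06 ]]
```

View pics/s6.png

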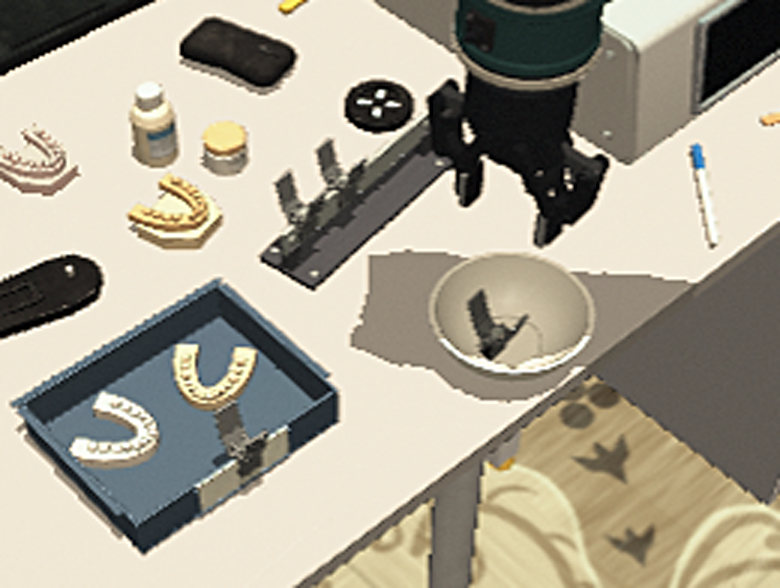

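The picture shows a tired clip in the bowl (490,325), the firm clip upright on the card (245,440), and two clips still parked (300,205 and 345,170). Going to clip 3.

apply_moves(
  plan=[
    [[0.7, -0.12, 0.6, -0.02, 0, 0, 0], [0.7, -0.12, 0.6, -0.02, 0, 0, 0], [0.7, -0.12, 0.6, -0.02, 0, 0, 0], [0.7, -0.12, 0.6, -0.02, 0, 0, 0], [0.7, -0.12, 0.6, -0.02, 0, 0, 0], [0.7, -0.12, 0.6, -0.02, 0, 0, 0], [0.7, -0.13, 0.59, -0.02, 0, 0, 0], [0.7, -0.13, 0.59, -0.02, 0, 0, 0]],
  ],
)

```text
t: 19.7
eef_pos: [0.6392, 0.1689, 0.1596]
orientation: [-0.001, 0.647, 0.762, -0.001]
wrist_force: [-0.2, 0.5, 0.2]
gripper_width: 0.703
finger_force: 0.0
```

apply_moves(
  plan=[
    [[0.7, 0, 0, 0, 0, 0, 0], [0.7, 0, 0, 0, 0, 0, 0], [0.7, 0, 0, 0, 0, 0, 0]],
  ],
)

```text
t: 19.95
eef_pos: [0.6377, 0.1694, 0.1603]
orientation: [-0.001, 0.647, 0.763, -0.001]
wrist_force: [-0.3, -1.1, -0.5]
gripper_width: 0.699
finger_force: 0.0
```

```bash
python3 -c "
from h import *
p,r,s=cur(); print(p)
a=go([.6395,.1688,.0625],9.4,.7,5)"
```

```text
[0.63770127 0.16944273 0.16026536]
[[0.7,-0.005,0.01,0.489,-0.001,-0.0,-0.0],[0.7,-0.005,0.009,0.489,-0.001,-0.0,-0.0],[0.7,-0.005,0.009,0.489,-0.001,-0.0,-0.0],[0.7,-0.005,0.009,0.489,-0.001,-0.0,-0.0],[0.7,-0.005,0.009,0.489,-0.001,-0.0,-0.0]]
```

apply_moves(
  plan=[
    [[0.7, 0, 0.05, 0.5, 0, 0, 0], [0.7, 0, 0, 0.6, 0, 0, 0], [0.7, 0, 0, 0.5, 0, 0, 0], [0.7, 0, 0, 0.4, 0, 0, 0], [0.7, 0, 0, 0.3, 0, 0, 0], [0.6, 0, 0, 0.14, 0, 0, 0], [0.54, 0, 0, 0, 0, 0, 0], [0.51, 0, 0, 0, 0, 0, 0]],
  ],
)

```text
t: 20.62
eef_pos: [0.6407, 0.1697, 0.0649]
orientation: [0.0, 0.647, 0.762, 0.0]
wrist_force: [0.2, -0.8, 0.3]
gripper_width: 0.507
finger_force: 0.3
```

apply_moves(
  plan=[
    [[0.485, 0, 0, 0, 0, 0, 0], [0.475, 0, 0, 0, 0, 0, 0], [0.475, 0, 0, 0, 0, 0, 0]],
  ],
)

```text
t: 20.87
eef_pos: [0.641, 0.1696, 0.0652]
orientation: [0.0, 0.647, 0.762, 0.0]
wrist_force: [-1.0, 0.5, 0.7]
gripper_width: 0.478
finger_force: 0.6
```

apply_moves(
  plan=[
    [[0.465, 0, 0, 0, 0, 0, 0], [0.455, 0, 0, 0, 0, 0, 0], [0.455, 0, 0, 0, 0, 0, 0]],
  ],
)

```text
t: 21.12
eef_pos: [0.6411, 0.1696, 0.0649]
orientation: [0.0, 0.647, 0.762, 0.0]
wrist_force: [0.7, -0.6, 5.8]
gripper_width: 0.457
finger_force: 3.6
```

apply_moves(
  plan=[
    [[0.445, 0, 0, 0, 0, 0, 0], [0.44, 0, 0, 0, 0, 0, 0], [0.44, 0, 0, 0, 0, 0, 0]],
  ],
)

```text
t: 21.37
eef_pos: [0.6414, 0.1697, 0.065]
orientation: [0.0, 0.647, 0.762, 0.001]
wrist_force: [1.2, -0.4, 7.3]
gripper_width: 0.442
finger_force: 4.2
```

apply_moves(
  plan=[
    [[0.42, 0, 0, -0.03, 0, 0, 0], [0.4, 0, 0, -0.03, 0, 0, 0], [0.38, 0, 0, -0.02, 0, 0, 0], [0.36, 0, 0, -0.01, 0, 0, 0], [0.34, 0, 0, -0.01, 0, 0, 0], [0.325, 0, 0, 0, 0, 0, 0], [0.315, 0, 0, 0, 0, 0, 0]],
  ],
)

```text
t: 21.95
eef_pos: [0.6406, 0.1696, 0.0686]
orientation: [-0.0, 0.647, 0.762, -0.0]
wrist_force: [-2.6, -0.6, 4.8]
gripper_width: 0.317
finger_force: 9.0
```

apply_moves(
  plan=[
    [[0.315, 0, 0, -0.1, 0, 0, 0], [0.315, 0, 0, -0.2, 0, 0, 0], [0.315, 0, 0, -0.5, 0, 0, 0], [0.315, 0, 0, -0.7, 0, 0, 0], [0.315, 0, 0, -0.6, 0, 0, 0], [0.315, 0, 0, -0.3, 0, 0, 0], [0.315, 0, 0, 0, 0, 0, 0]],
  ],
)

```text
t: 22.53
eef_pos: [0.6419, 0.17, 0.1677]
orientation: [0.001, 0.647, 0.762, 0.002]
wrist_force: [0.5, 0.8, -0.7]
gripper_width: 0.32
finger_force: 7.8
```

```bash
python3 -c "
from h import *
p,r,s=cur(); print(p,s['gripper_width'],s['finger_force'])
a=go([.4454,.145,.165],9.4,.315,8)"
```

```text
[0.64187593 0.17004424 0.16766898] 0.32042979592133186 7.839091324713081
[[0.315,0.023,-0.619,0.006,0.001,-0.0,-0.0],[0.315,0.023,-0.619,0.006,0.001,-0.0,-0.0],[0.315,0.023,-0.619,0.006,0.001,-0.0,-0.0],[0.315,0.023,-0.619,0.007,0.001,-0.0,-0.0],[0.315,0.023,-0.619,0.007,0.001,-0.0,-0.0],[0.315,0.023,-0.619,0.007,0.001,-0.0,-0.0],[0.315,0.023,-0.619,0.008,0.001,-0.0,-0.0],[0.315,0.023,-0.619,0.008,0.001,-0.0,-0.0]]
```

apply_moves(
  plan=[
    [[0.315, 0.03, -0.62, 0, 0, 0, 0], [0.315, 0.03, -0.62, 0, 0, 0, 0], [0.315, 0.03, -0.62, 0, 0, 0, 0], [0.315, 0.03, -0.62, 0, 0, 0, 0], [0.315, 0.03, -0.62, 0, 0, 0, 0], [0.315, 0.03, -0.62, 0, 0, 0, 0], [0.315, 0.03, -0.62, 0, 0, 0, 0], [0.315, 0.03, -0.62, 0, 0, 0, 0]],
  ],
)

```text
t: 23.2
eef_pos: [0.4417, 0.1463, 0.1635]
orientation: [-0.0, 0.647, 0.762, -0.001]
wrist_force: [0.1, 0.6, 0.0]
gripper_width: 0.317
finger_force: 3.0
```

apply_moves(
  plan=[
    [[0.315, 0, 0, 0.2, 0, 0, 0], [0.315, 0, 0, 0.5, 0, 0, 0], [0.315, 0, 0, 0.6, 0, 0, 0], [0.315, 0, 0, 0.5, 0, 0, 0], [0.315, 0, 0, 0.4, 0, 0, 0], [0.315, 0, 0, 0.3, 0, 0, 0], [0.315, 0, 0, 0.1, 0, 0, 0], [0.315, 0, 0, 0, 0, 0, 0]],
  ],
)

```text
t: 23.87
eef_pos: [0.4428, 0.1467, 0.0595]
orientation: [-0.001, 0.647, 0.763, -0.001]
wrist_force: [-0.1, -0.1, 0.1]
gripper_width: 0.319
finger_force: 3.0
```

apply_moves(
  plan=[
    [[0.315, 0, 0, 0.1, 0, 0, 0], [0.315, 0, 0, 0.1, 0, 0, 0], [0.315, 0, 0, 0, 0, 0, 0]],
  ],
)

```text
t: 24.12
eef_pos: [0.4434, 0.1466, 0.0523]
orientation: [0.0, 0.647, 0.762, 0.0]
wrist_force: [-0.5, -0.2, -1.3]
gripper_width: 0.317
finger_force: 3.0
```

apply_moves(
  plan=[
    [[0.315, -0.1, 0, 0.1, 0, 0, 0], [0.315, 0, 0, 0.1, 0, 0, 0], [0.315, 0, 0, 0, 0, 0, 0]],
  ],
)

```text
t: 24.37
eef_pos: [0.4439, 0.1423, 0.0438]
orientation: [-0.0, 0.647, 0.762, -0.0]
wrist_force: [-0.2, 0.6, -0.9]
gripper_width: 0.317
finger_force: 3.0
```

apply_moves(
  plan=[
    [[0.4, 0, 0, 0, 0, 0, 0], [0.5, 0, 0, 0, 0, 0, 0], [0.6, 0, 0, 0, 0, 0, 0], [0.6, 0, 0, 0, 0, 0, 0], [0.6, 0, 0, 0, 0, 0, 0], [0.6, 0, 0, -0.4, 0, 0, 0], [0.65, 0, 0, -0.8, 0, 0, 0], [0.7, 0, 0, -0.8, 0, 0, 0]],
  ],
)

```text
t: 25.03
eef_pos: [0.4431, 0.143, 0.1249]
orientation: [-0.001, 0.647, 0.763, -0.001]
wrist_force: [1.2, -0.4, 0.4]
gripper_width: 0.699
finger_force: 0.0
```

apply_moves(
  plan=[
    [[0.7, 0, 0, -0.8, 0, 0, 0], [0.7, 0, 0, -0.8, 0, 0, 0], [0.7, -0.8, 0, -0.5, 0, 0, 0], [0.7, -0.8, 0, 0, 0, 0, 0], [0.7, -0.8, 0, 0, 0, 0, 0], [0.7, -0.6, 0, 0, 0, 0, 0], [0.7, 0, 0, 0, 0, 0, 0], [0.7, 0, 0, 0, 0, 0, 0]],
  ],
)

```text
t: 25.7
eef_pos: [0.4636, 0.0234, 0.2084]
orientation: [0.0, 0.648, 0.762, -0.0]
wrist_force: [0.2, 1.3, -0.1]
gripper_width: 0.702
finger_force: 0.0
```

```bash
python3 -c "
from h import *
p,r,s=cur(); print(p)
for n in ('scene','top'):
    im=ctrl.get_image(n);P,u,v=pts(im,np.ones((420,560),bool));c=im['image'][v,u].astype(int)
    k=(np.hypot(P[:,0]-.442,P[:,1]-.16)<.07)&(c.mean(1)<100)&(P[:,2]<.13)&(P[:,2]>0.003);print(n,k.sum(),np.percentile(P[k],[1,50,99],axis=0).round(3))
    if n=='scene':cv2.imwrite('pics/s7.png',cv2.resize(im['image'][120:330,140:400],None,fx=3,fy=2.8,interpolation=cv2.INTER_CUBIC)[:,:,::-1])
look([.6285,.22],.05,.11,dz=.012)
"
```

```text
[0.46357643 0.02335625 0.20840647]
scene 263 [[0.381 0.142 0.008]
 [0.425 0.179 0.035]
 [0.45  0.217 0.067]]
top 356 [[0.409 0.143 0.015]
 [0.427 0.173 0.04 ]
 [0.45  0.2   0.071]]
0.05 -1 37 X [-12, -11, -11, -10, -10, -10, -9, -9, -9, -9, -9, -8, -8, -7, -7, -6, -5, -5, -5, -4, -4, -4, -4, -3, -3, -3, -3, -3, -2, -2, -2, -2, -2, -1, -1, -1, 0] Y -0.01 0.021
0.05 1 11 X [0, 1, 3, 4, 5, 5, 6, 6, 6, 7, 7] Y -0.007 0.02
0.062 -1 24 X [-18, -17, -16, -15, -12, -12, -9, -9, -6, -5, -5, -4, -4, -3, -3, -3, -2, -2, -2, -2, -1, -1, -1, 0] Y -0.01 0.008
0.062 1 37 X [1, 1, 1, 2, 2, 2, 4, 5, 5, 6, 7, 7, 8, 8, 9, 9, 9, 9, 9, 9, 9, 9, 9, 10, 11, 11, 11, 11, 12, 12, 12, 12, 12, 12, 12, 12, 14] Y -0.014 0.006
0.074 -1 16 X [-20, -19, -19, -18, -18, -18, -18, -18, -18, -17, -17, -17, -17, -17, -17, -17] Y -0.014 0.006
0.074 1 23 X [9, 9, 11, 11, 12, 12, 12, 12, 12, 12, 13, 13, 13, 13, 13, 14, 14, 14, 15, 15, 15, 16, 17] Y -0.015 0.008
0.086 -1 16 X [-21, -21, -20, -20, -20, -20, -20, -20, -19, -19, -19, -19, -18, -18, -18, -17] Y -0.011 0.007
0.086 1 30 X [12, 12, 12, 13, 13, 13, 14, 14, 14, 14, 14, 15, 15, 15, 15, 15, 16, 16, 16, 16, 16, 16, 16, 17, 17, 17, 18, 18, 19, 20] Y -0.015 0.006
0.098 -1 6 X [-22, -21, -21, -20, -19, -18] Y -0.011 0.006
0.098 1 6 X [15, 15, 16, 16, 16, 17] Y -0.01 0.007
```

View pics/s7.png

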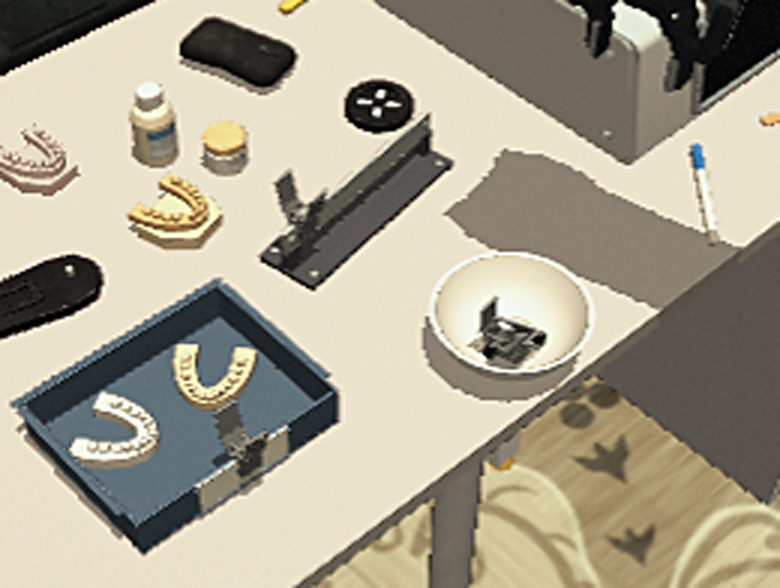

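Both tired clips lie in the bowl (around 510,330). The firm clip stands on the card (245,440) and the last one is still parked (300,210). Handing in.

```bash
python3 -c "
from h import *
print(ctrl.close_job())"
```

```text
the job is handed in; nothing more can be done
None
```

I handed the job in at about 26 s: the two tired clips (places 2 and 3) are in the bowl, the firm clip from place 1 is upright and pushed down on the job card, and the place 4 clip is still parked (taken as firm by elimination, not squeezed); no verdict was returned.

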